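# Clear the sample carousel and cover it

## Task

The run is finished: take every used vial out of the sample carousel and push it through the spring flap of the glass-waste bin, holding the flap open until the vial is through so that it falls inside and the flap swings fully shut behind it. When the carousel is empty, set its dust cover on the tub so that it sits centred, level and home all round the rim. Leave the wash bottle, the beaker and the pliers where they are.

Things in the scene. Friction and masses are not known exactly. Their poses are not given: they have to be found in the camera images.
- bin: bench-top glass-waste bin, fixed: white box 180 x 200 mm (x by y), 240 mm tall, 4 mm walls, empty, floor 4 mm above the bench. Its steel top has a 110 x 130 mm mouth (x by y) in the middle, filled by the spring flap. Origin: centre of its underside; z up, y along the flap's hinge, x from the front (where a wire handle stands out 26 mm, 160 mm up) to the hinge side.
- bin_mouth (a point): centre of the bin's mouth, level with the upper face of the bin's top (240 mm above the bench); axes as the bin's.
- flap (a joint): angle of the bin's flap (rad): 0 shut and level, growing as its free edge swings down into the bin, stop at 1.4. Aluminium sheet 106 x 126 mm, hinged along the mouth's +x edge, 54 mm from its centre. A damped spring swings it shut in about 0.6 s; pushed in the middle it takes about 3 N to start, 6 N wide open, so a vial laid on it stays there, and one let go when half through may be caught.
- flap_mid (a point): middle of the flap's upper face, which lies about 3 mm below the bin's upper face when shut; it moves with the flap.
- carousel: sample carousel, fixed: round cream housing 236 mm across carrying an open aluminium tub, 210 mm across outside, 202 inside. In it six black holder cups (bore 27 mm, tops 74 mm above the bench) on a circle of 62 mm radius, 60 degrees apart, the first on the carousel's +x axis. At the back (+x) a drive box 62 mm tall, out to 173 mm from the centre. Origin: centre of its underside, z up.
- tray_rim (a point): centre of the tub's mouth, level with its flat rim (83 mm above the bench, 4 mm wide, outer radius 105 mm); axes as the carousel's.
- cover_knob (a point): carousel's loose dust cover, 200 g: ivory disc 218 mm across, 5 mm thick; below it a step 192 mm across, 6 mm deep, that drops inside the tub's rim; on top an upright black knob 24 mm across, 34 mm tall. This point: on the knob's axis, 13 mm below its top, 21 mm above the disc's face, 32 mm above the step's underside; z up. When seated it is 26 mm above the rim.
- wash_bottle: white plastic wash bottle, 72 mm across, about 205 mm tall with its spout; bystander. Origin: centre of its underside.
- beaker: empty glass beaker, 68 mm across, 95 mm tall; bystander. Origin: centre of its underside.
- pliers: decapping pliers with black handles lying on the bench, about 125 mm long, 28 mm high at most; bystander. Origin: on the underside at the pivot, y towards the jaws.
- vial1_mid (a point): used glass headspace vial with crimped aluminium cap, amber glass, 23 mm across, 75.5 mm tall (the uppermost 15 mm 20 mm across), about 25 g; absent in some runs. This point: centre of the vial, half-way up its axis; z along the axis towards the cap. It stands upright in a holder cup of the carousel, its foot 50 mm above the bench, and rises 42 mm above the tub's rim.
- vial2_mid (a point): another used glass headspace vial with crimped aluminium cap, amber glass, 23 mm across, 75.5 mm tall (the uppermost 15 mm 20 mm across), about 25 g; absent in some runs. This point: centre of the vial, half-way up its axis; z along the axis towards the cap. It stands upright in a holder cup of the carousel, its foot 50 mm above the bench, and rises 42 mm above the tub's rim.
- vial3_mid (a point): another used glass headspace vial with crimped aluminium cap, amber glass, 23 mm across, 75.5 mm tall (the uppermost 15 mm 20 mm across), about 25 g; absent in some runs. This point: centre of the vial, half-way up its axis; z along the axis towards the cap. It stands upright in a holder cup of the carousel, its foot 50 mm above the bench, and rises 42 mm above the tub's rim.
- vial4_mid (a point): another used glass headspace vial with crimped aluminium cap, amber glass, 23 mm across, 75.5 mm tall (the uppermost 15 mm 20 mm across), about 25 g; absent in some runs. This point: centre of the vial, half-way up its axis; z along the axis towards the cap. It stands upright in a holder cup of the carousel, its foot 50 mm above the bench, and rises 42 mm above the tub's rim.
- vial5_mid (a point): another used glass headspace vial with crimped aluminium cap, amber glass, 23 mm across, 75.5 mm tall (the uppermost 15 mm 20 mm across), about 25 g; absent in some runs. This point: centre of the vial, half-way up its axis; z along the axis towards the cap. It stands upright in a holder cup of the carousel, its foot 50 mm above the bench, and rises 42 mm above the tub's rim.
- vial6_mid (a point): another used glass headspace vial with crimped aluminium cap, amber glass, 23 mm across, 75.5 mm tall (the uppermost 15 mm 20 mm across), about 25 g; absent in some runs. This point: centre of the vial, half-way up its axis; z along the axis towards the cap. It stands upright in a holder cup of the carousel, its foot 50 mm above the bench, and rises 42 mm above the tub's rim.

How it is judged:
By the outcome, as a careful person would: the job done as asked, in the order asked, and still so for the second after the job is handed in, with the robot touching nothing.
Of vial1, vial2, vial3, vial4, vial5, vial6 only 4 to 6 are there at a start; the rules pass over those that are not, and their reading is None.
At some moment in a run one of cover may be knocked a few centimetres aside while the robot is not near it.
Once in a run the grip may slacken for a moment while it holds something.
It also fails if it takes over 210 s, if anything falls off the work surface, if the arm or the gripper's body presses on something with over 40 N, if the wrist force passes 120 N, or if a joint passes its speed limit or range.

## Robot

A 6-joint arm with a two-finger parallel gripper is mounted at the origin on the work surface. World frame = base frame: x ahead of the robot, y to its left, z up, the work surface at z = 0. Lengths are in m, angles in rad, forces in N, time in s.
With the tool pointing down it reaches from about 0.25 to 0.775 m from the base axis. Payload 4 kg.
Tool frame: the origin (TCP) lies at the very end of the fingers, on their centre line; the grasp point (between the pads) lies hold_point_z behind it (hold_point_z is the distance from the TCP to the grasp point, in m); z points along the fingers, y is the direction in which the jaws open and shut (so a half turn about z gives the same grasp; the last joint's range is limited). The gripper opens to 94 mm and grips with 3 to 60 N. Pads are 16 mm wide; open, the fingers measure 119 mm over their backs; the gripper's body (75 mm by 177 mm) begins 78 mm behind the grasp point.
Start: joints at [1.099, 0.087, 1.371, -0, 1.684, -0.103], TCP at [0.198, 0.513, 0.206] pointing down, gripper open.
Joint ranges: [-3.1, 3.1], [-0.76, 2.03], [0.27, 2.55], [-1.08, 4.22], [0.17, 2.65], [-2.57, 2.57]. Speed limits (rad/s): [2.79, 2.79, 3.14, 3.14, 3.14, 3.14].

## Interface

Orientations are given as [roll, pitch, yaw] about the fixed x, y, z axes, in that order (R = Rz(yaw) Ry(pitch) Rx(roll)).
In Python, from bench import * gives the robot as it stands.
- The arm moves only by the tool step_arm, never from a script. Its argument "increments" is text: rows parted by semicolons, each of 6 numbers parted by spaces: the shift along the tool's x, y, z in cm, then the turn, a rotation vector about the tool's x, y, z in rad. A call has 1 to 5 rows; each row shifts and turns the commanded pose from where the row before left it, along the tool's axes as they then stand; what a row does not reach is not made up. A row lasts 1/10 s, in which the tool goes at most 50 mm and 8.59 degrees, less where a joint would pass 70% of its speed; a pose out of reach is approached as far as the arm can. A call is refused whole if a number of a shift passes 5 or a number of a turn 0.15, either way. A call with a gripper value outside its range is refused whole. "claw" is the gripper's target within -1 to 1 (shut at 1, half-way at 0, fully open at -1), set as the call begins (left out, the last holds). The fingers move at their own pace and stop on an object; the grip force is fixed at half the most. Time passes only in rows, so rows that do not move let the fingers close. It gives the time, the measured TCP pose, the force and the opening at its end, in the units of the state.
- get_obs(): the state, without advancing time (a new reading comes with each control period).
- snapshot(name): name is "scene" or "top" or "wrist"; returns the picture (420x560x3 uint8, red, green, blue); there is no depth.
- calibration(name): a dict with "camera_matrix" (3x3 intrinsics, pixels), "k1" (the pictures are not rectified: a ray, as slopes to the right and down, at radius r is drawn at 1 + k1 r^2 times it, then the intrinsics apply), "eye" and "orientation" of the camera in the world; the wrist camera has in their place "tool_from_camera" (4x4, takes a point from camera to tool coordinates, whose origin is the TCP and whose axes are the flange's). Camera axes: x right, y up, looking along -z (the intrinsics and any distortion apply to the point x, -y, -z); pixel columns grow to the right and rows downward; lengths in m; the calibration is good to about 2 mm. A picture is of the moment at which its call begins: read the wrist's pose just before it. calibration takes no time and is no camera call.
- close_job(): hands the job in, once; it reports no verdict.
The state is a dict: "time": time; "joint_positions": joint angles; "qvel": joint speeds; "joint_torque": joint torques, N m; "tool_pos": TCP position; "ee_rot": TCP orientation; "wrist_force": force on the tool from outside, world axes, zero at the start; "wrist_torque": the same for the moment, N m; "width": finger opening in m.
Only numpy, scipy, OpenCV 4.12 (cv2) and the standard library are available. Lean on these libraries where they do the work, as an engineer would, in place of code of your own. Each camera call takes 0.05 s, during which the arm holds its last target. There are 200 camera calls.

## Working session

There is one attempt and no reset: what is moved stays moved. The work goes in short steps, Python scripts to look and compute and a tool call to move; the robot and the scene stay as the last step left them, time stands still between calls to the robot, and variables do not carry over. Pictures are saved under pics/ and viewed, about 12 in all and at most 16, crops included, and the job is handed in when it is done.

Besides the shell and the picture viewer there is one more tool, called after "Emit:" as name(argument=value, ...) on one line, values as JSON. step_arm: Moves the arm, as the interface text tells. Its arguments: {"type":"object","properties":{"increments":{"type":"string"},"claw":{"type":"number"}},"required":["increments"]}

```bash
ls; mkdir -p pics; python3 - <<'E'
from bench import *
import cv2
o=get_obs();print(o)
for n in("scene","top","wrist"):
    print(n,calibration(n))
    im=snapshot(n);cv2.imwrite(f"pics/{n}0.png",im[:,:,::-1])
E
```

```text
pics
{'time': 0.0, 'joint_positions': array([ 1.09891322e+00,  8.79458714e-02,  1.37225330e+00,  4.30624098e-06,
        1.68356979e+00, -1.03086477e-01]), 'qvel': array([-0.0009507 , -0.00023917,  0.00062638,  0.0007454 ,  0.00030485,
       -0.00037111]), 'joint_torque': array([ 2.65589633e-04, -3.40188539e+01, -3.02425790e+01,  7.17653031e-02,
        3.30992206e-02, -1.61484404e-04]), 'tool_pos': array([0.19801942, 0.51253495, 0.20430964]), 'ee_rot': array([-3.13942834e+00, -2.28207906e-04,  2.77279626e+00]), 'wrist_force': array([-0.12002079,  0.34769465,  0.48741849]), 'wrist_torque': array([-0.0354903 , -0.02275696, -0.00715584]), 'width': 0.09400678853265448}
scene {'camera_matrix': array([[430.0255964 ,   0.        , 278.2575854 ],
       [  0.        , 430.0255964 , 204.49445907],
       [  0.        ,   0.        ,   1.        ]]), 'k1': -0.026818025736910393, 'eye': array([-0.05348605, -0.43614292,  0.92436511]), 'orientation': array([ 0.77772111,  0.00500185, -0.94831912])}
top {'camera_matrix': array([[503.77287913,   0.        , 278.67931708],
       [  0.        , 503.77287913, 213.2346707 ],
       [  0.        ,   0.        ,   1.        ]]), 'k1': -0.06031798034756869, 'eye': array([ 0.43401281, -0.00699174,  1.33178148]), 'orientation': array([ 0.10269311,  0.00722343, -1.54151273])}
wrist {'camera_matrix': array([[326.34130118,   0.        , 271.89663527],
       [  0.        , 326.34130118, 212.29998536],
       [  0.        ,   0.        ,   1.        ]]), 'k1': -0.02628195087156614, 'tool_from_camera': array([[-8.93929626e-04,  9.66659388e-01,  2.56064110e-01,
         7.50859513e-02],
       [ 9.99998717e-01,  1.20455819e-03, -1.05625501e-03,
        -7.54871305e-04],
       [-1.32948295e-03,  2.56062838e-01, -9.66659224e-01,
        -1.79827409e-01],
       [ 0.00000000e+00,  0.00000000e+00,  0.00000000e+00,
         1.00000000e+00]])}
```

View pics/top0.png

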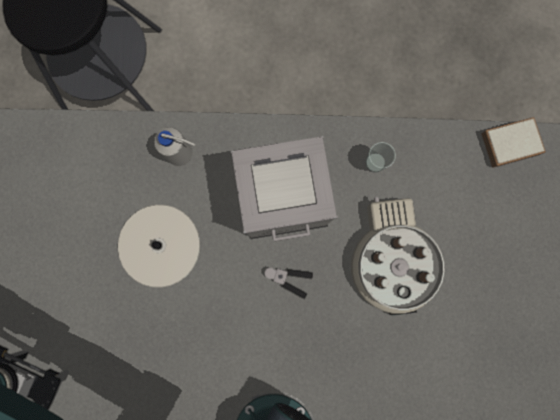

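View pics/scene0.png

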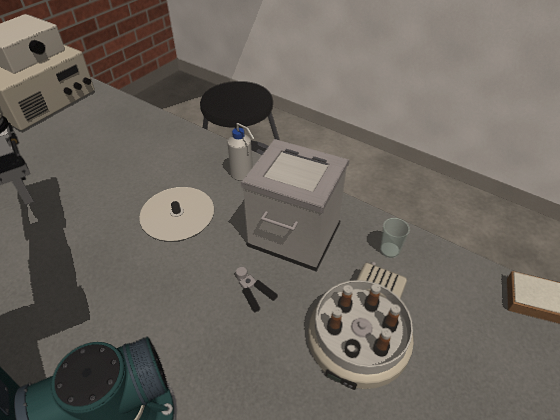

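```bash
python3 - <<'E'
import bench
print([n for n in dir(bench) if n[0]!='_'], getattr(bench,'hold_point_z',None))
E
```

```text
['IKError', 'calibration', 'close_job', 'get_obs', 'hold_point_z', 'snapshot'] 0.0188
```

```bash
cat > h.py <<'E'
from bench import *
import numpy as np, cv2
from scipy.spatial.transform import Rotation as R
def Rw(rpy): return R.from_euler('xyz',rpy).as_matrix()
def cam(n,o=None):
    c=calibration(n)
    if n=="wrist":
        o=o or get_obs(); T=np.array(c["tool_from_camera"]); A=Rw(o["ee_rot"])
        return c,A@T[:3,:3],A@T[:3,3]+o["tool_pos"]
    return c,Rw(c["orientation"]),np.array(c["eye"])
def pix2(n,uv,z,o=None):
    c,A,e=cam(n,o); K=c["camera_matrix"]
    d=cv2.undistortPoints(np.array([[uv]],float),K,np.array([c["k1"],0,0,0.]))[0,0]
    ray=A@np.array([d[0],-d[1],-1]); return e+ray*(z-e[2])/ray[2]
def proj(n,P,o=None):
    c,A,e=cam(n,o); p=A.T@(np.array(P)-e); s=np.array([p[0],-p[1]])/-p[2]
    s=s*(1+c["k1"]*(s@s)); K=c["camera_matrix"]; return K[:2,:2]@s+K[:2,2]
def shot(n,name):
    o=get_obs(); im=snapshot(n)[:,:,::-1].copy(); cv2.imwrite(f"pics/{name}.png",im); return o,im
E
python3 - <<'E'
from h import *
im=cv2.imread("pics/top0.png")
a=im[190:320,345:455]; b=im[130:245,225:345]
a=cv2.resize(a,None,fx=4,fy=4,interpolation=cv2.INTER_CUBIC); b=cv2.resize(b,None,fx=3.3,fy=3.3,interpolation=cv2.INTER_CUBIC)
H=max(a.shape[0],b.shape[0]); f=lambda x:np.vstack([x,np.zeros((H-x.shape[0],x.shape[1],3),np.uint8)])
c=np.hstack([f(a),f(b)])[:, :];c=c[:, :840];c=cv2.resize(c,(800,int(c.shape[0]*800/c.shape[1])));print(c.shape,a.shape,b.shape);cv2.imwrite("pics/crop1.png",c)
for n,uv,z in [("rim",(400,268.5),.083),("bin",(285,186),.24),("flap",(285,184.5),.237),("cover",(159,246),.011),("knob",(156,244),.045),("vial",(397,242),.125),("v",(420,252),.125),("v",(424,277),.125),("v",(379,282),.125),("v",(376,257),.125),("cup",(403,292),.074),("beaker",(380,157),.095),("bottle",(170,140),.15),('handle',(292,233),.16)]:
    print(n,pix2("top",uv,z).round(3))
E
```

```text
(497, 800, 3) (520, 440, 3) (380, 396, 3)
rim [ 0.434 -0.298  0.083]
bin [ 0.607 -0.008  0.24 ]
flap [ 0.61  -0.008  0.237]
cover [0.474 0.319 0.011]
knob [0.478 0.319 0.045]
vial [ 0.497 -0.28   0.125]
v [ 0.474 -0.336  0.125]
v [ 0.415 -0.346  0.125]
v [ 0.4   -0.238  0.125]
v [ 0.46  -0.23   0.125]
cup [ 0.376 -0.308  0.074]
beaker [ 0.71  -0.244  0.095]
bottle [0.725 0.272 0.15 ]
handle [ 0.509 -0.027  0.16 ]
```

View pics/crop1.png

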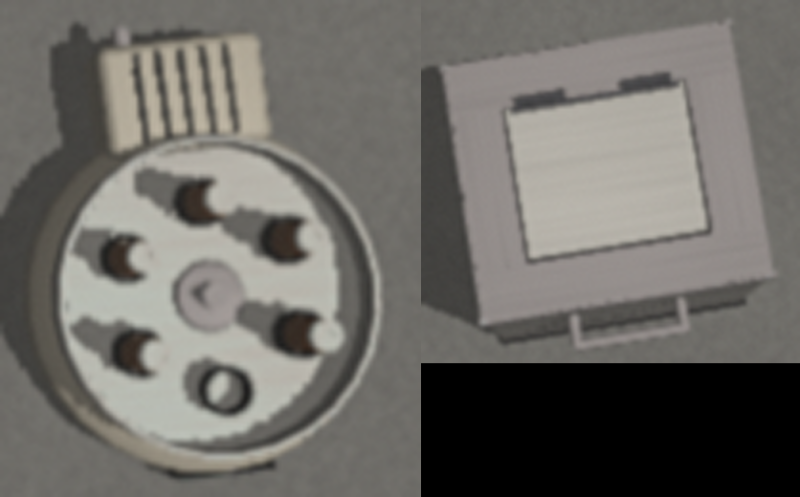

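```bash
python3 - <<'E'
from h import *
f=lambda u,v:(345+u/3.828,190+v/3.828)
g=lambda u,v:(225+(u-421)/3.158,130+v/3.158)
c=pix2("top",f(219,297),.083);print("rim",c)
for p,z in [((213,200),.1255),((308,238),.1255),((327,333),.1255),((150,355),.1255),((140,258),.1255),((224,389),.074)]:
    q=pix2("top",f(*p),z)-c; print(q[:2]*1e3,np.hypot(*q[:2])*1e3,np.degrees(np.arctan2(q[1],q[0])))
for L,z in [([(443,66),(732,22),(775,275),(480,324)],.24),([(503,108),(687,83),(711,232),(527,260)],.238)]:
    P=np.array([pix2("top",g(*p),z)[:2] for p in L]);m=P.mean(0)
    y=(P[0]+P[3]-P[1]-P[2]);x=P[0]+P[1]-P[2]-P[3]
    print("bin",m,"len",np.linalg.norm(x)/2,np.linalg.norm(y)/2,"yaw",np.arctan2(x[1],x[0]),np.arctan2(-y[0],y[1]))
E
```

```text
rim [ 0.43614686 -0.30328414  0.083     ]
[60.31635206 14.26023018] 61.97916174648483 13.301843133209967
[ 38.14673036 -45.70938246] 59.53587727225516 -50.15333896195167
[-20.68268987 -57.82937302] 61.41669190674497 -109.6796028907432
[-37.10764896  52.88458245] 64.60461804513896 125.05627726415547
[22.85831167 59.78987534] 64.01040232220275 69.07760767974051
[-59.24192017  -5.86984352] 59.53200961344375 -174.34145426125735
bin [ 0.61101091 -0.00570381] len 0.1817255423043866 0.2054709903186313 yaw 0.1817263720471333 0.1878124789089353
bin [ 0.61145406 -0.0053526 ] len 0.10723572670883871 0.12935213791874223 yaw 0.18453899593266293 0.17279840186045223
```

```bash
cat >> h.py <<'E'
def plan(start,wps):
    """start/wps: (x,y,z,yaw[,n rows]); prints rounded rows for a downward tool, re-aiming after rounding"""
    p=np.array(start[:4],float); out=[]
    for w in wps:
        w=np.array(w,float); d=w[:4]-p
        n=int(w[4]) if len(w)>4 else max(1,int(np.ceil(max(np.linalg.norm(d[:3])/.047,abs(d[3])/.14))))
        for k in range(n):
            d=(w[:4]-p)/(n-k); c,s=np.cos(p[3]),np.sin(p[3])
            t=np.round([100*(c*d[0]+s*d[1]),100*(s*d[0]-c*d[1]),-100*d[2]],1); r=round(-d[3],2)
            p=p+[(c*t[0]+s*t[1])/100,(s*t[0]-c*t[1])/100,-t[2]/100,-r]
            out.append("%g %g %g 0 0 %g"%(*(t+0.),r+0.))
    for i in range(0,len(out),5): print("; ".join(out[i:i+5]))
    print("end",p.round(4),"rows",len(out))
def here(): 
    o=get_obs(); return (*o["tool_pos"],o["ee_rot"][2])
E
python3 - <<'E'
from h import *
plan(here(),[(.28,.40,.28,2.4),(.40,.18,.32,1.6),(.42,-.08,.32,.9),(.437,-.30,.23,.18)])
E
```

```text
-2.9 -1.9 -1.9 0 0 0.09; -3.1 -1.6 -1.9 0 0 0.09; -3.2 -1.3 -1.9 0 0 0.1; -3.4 -1 -1.8 0 0 0.09; -3.9 -1.4 -0.7 0 0 0.13
-4.1 -0.8 -0.7 0 0 0.13; -4.2 -0.3 -0.7 0 0 0.14; -4.2 0.3 -0.6 0 0 0.13; -4.1 0.8 -0.7 0 0 0.14; -3.9 1.3 -0.6 0 0 0.13
-4.3 0.2 0 0 0 0.12; -4.3 0.7 0 0 0 0.12; -4.2 1.2 0 0 0 0.12; -4 1.7 0 0 0 0.11; -3.8 2.2 0 0 0 0.12
-3.5 2.6 0 0 0 0.11; -2.7 2.5 1.5 0 0 0.12; -2.4 2.8 1.5 0 0 0.12; -2 3.1 1.5 0 0 0.12; -1.7 3.3 1.5 0 0 0.12
-1.2 3.4 1.5 0 0 0.12; -0.8 3.5 1.5 0 0 0.12
end [ 0.4372 -0.2994  0.2296  0.1827] rows 22
```

Emit:
step_arm(increments="-2.9 -1.9 -1.9 0 0 0.09; -3.1 -1.6 -1.9 0 0 0.09; -3.2 -1.3 -1.9 0 0 0.1; -3.4 -1 -1.8 0 0 0.09; -3.9 -1.4 -0.7 0 0 0.13", claw=0)

```text
time: 0.65
tool_pos: [0.3012, 0.3634, 0.2891]
ee_rot: [3.139, -0.0, 2.269]
wrist_force: [1.4, 0.9, -0.3]
width: 0.057
```

Emit:
step_arm(increments="-4.1 -0.8 -0.7 0 0 0.13; -4.2 -0.3 -0.7 0 0 0.14; -4.2 0.3 -0.6 0 0 0.13; -4.1 0.8 -0.7 0 0 0.14; -3.9 1.3 -0.6 0 0 0.13")

```text
time: 1.15
tool_pos: [0.4004, 0.1788, 0.3206]
ee_rot: [3.141, -0.0, 1.597]
wrist_force: [0.3, -0.2, -0.2]
width: 0.0469
```

Emit:
step_arm(increments="-4.3 0.2 0 0 0 0.12; -4.3 0.7 0 0 0 0.12; -4.2 1.2 0 0 0 0.12; -4 1.7 0 0 0 0.11; -3.8 2.2 0 0 0 0.12")

```text
time: 1.65
tool_pos: [0.4163, -0.0383, 0.3203]
ee_rot: [3.142, -0.0, 1.008]
wrist_force: [0.2, -1.0, 0.0]
width: 0.047
```

Emit:
step_arm(increments="-3.5 2.6 0 0 0 0.11; -2.7 2.5 1.5 0 0 0.12; -2.4 2.8 1.5 0 0 0.12; -2 3.1 1.5 0 0 0.12; -1.7 3.3 1.5 0 0 0.12")

```text
time: 2.15
tool_pos: [0.4313, -0.2288, 0.2596]
ee_rot: [-3.141, -0.0, 0.418]
wrist_force: [1.4, -0.3, -0.6]
width: 0.0472
```

Emit:
step_arm(increments="-1.2 3.4 1.5 0 0 0.12; -0.8 3.5 1.5 0 0 0.12; 0 0 0 0 0 0; 0 0 0 0 0 0; 0 0 0 0 0 0")

```text
time: 2.65
tool_pos: [0.4377, -0.2983, 0.2312]
ee_rot: [3.141, -0.001, 0.184]
wrist_force: [-0.5, -0.1, 0.5]
width: 0.047
```

```bash
python3 - <<'E'
from h import *
o,im=shot("wrist","w1"); print(o["time"],o["tool_pos"],o["ee_rot"],o["width"],o["joint_positions"])
im=cv2.resize(im,(800,600),interpolation=cv2.INTER_CUBIC); cv2.imwrite("pics/w1b.png",im)
E
```

```text
2.65 [ 0.43766458 -0.2983056   0.2311517 ] [ 3.14141065e+00 -8.75294771e-04  1.84389336e-01] 0.04697193106306716 [-7.05702376e-01  3.76241461e-02  1.37260125e+00  5.72983027e-04
  1.73067493e+00  6.80796109e-01]
```

View pics/w1b.png

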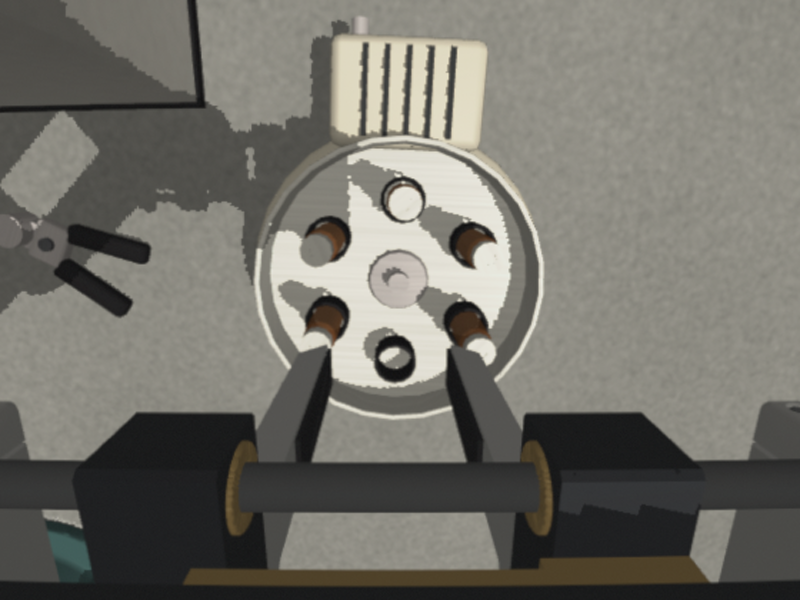

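```bash
python3 - <<'E'
from h import *
from scipy.optimize import least_squares
o=get_obs()
Q=[]
for (u,v),z,k in [((404,202),.1255,0),((483,254),.1255,5),((481,349),.1255,4),((317,248),.1255,1),((395,357),.074,3)]:
    q=pix2("wrist",(u*.7,v*.7),z,o)[:2]; Q.append((q,k)); print(k,q)
f=lambda p:np.concatenate([q-p[:2]-.062*np.array([np.cos(p[2]+k*np.pi/3),np.sin(p[2]+k*np.pi/3)]) for q,k in Q])
s=least_squares(f,[.437,-.3,.155]);print(s.x,(s.fun*1e3).round(1))
print("rim",pix2("wrist",(399*.7,277*.7),.083,o))
for k in range(6): print(k,(s.x[:2]+.062*np.array([np.cos(s.x[2]+k*np.pi/3),np.sin(s.x[2]+k*np.pi/3)])).round(4))
E
```

```text
0 [ 0.49924823 -0.29618434]
5 [ 0.47733199 -0.3501854 ]
4 [ 0.41642706 -0.36345364]
1 [ 0.46224592 -0.2488179 ]
3 [ 0.38113417 -0.31378527]
[ 0.4395372  -0.30479778  0.15052835] [-1.6 -0.7 -0.9  3.1 -0.5 -0.9  0.1 -1.8  2.9  0.3]
rim [ 0.44526936 -0.30441905  0.083     ]
0 [ 0.5008 -0.2955]
1 [ 0.4621 -0.2471]
2 [ 0.4008 -0.2564]
3 [ 0.3782 -0.3141]
4 [ 0.4169 -0.3625]
5 [ 0.4782 -0.3532]
```

```bash
cat >> h.py <<'E'
C=np.array([.4388,-.3035]); CY=.152
def slot(k): return C+.062*np.array([np.cos(CY+k*np.pi/3),np.sin(CY+k*np.pi/3)])
B=np.array([.596,-.008])
E
python3 - <<'E'
from h import *
s=slot(1);print(s)
plan(here(),[(*s,.175,.18,5),(*s,.086,.18,5)])
print('carry');plan((*s,.086,.18),[(*s,.19,.18,4),(*s,.30,.18,3),(*B,.31,.18)])
print('in');plan((*B,.31,.18),[(*B,.16,.18,8)])
E
```

```text
[ 0.46131254 -0.24573162]
0.7 -0.9 1.1 0 0 0; 0.6 -1 1.1 0 0 0; 0.7 -0.9 1.2 0 0 0; 0.6 -1 1.1 0 0 0; 0.7 -0.9 1.2 0 0 0
0 0 1.8 0 0 0; 0 0 1.8 0 0 0; 0 0 1.8 0 0 0; 0 0 1.7 0 0 0; 0 0 1.8 0 0 0
end [ 0.4616 -0.2459  0.0856  0.1848] rows 10
carry
0 0 -2.6 0 0 0; 0 0 -2.6 0 0 0; 0 0 -2.6 0 0 0; 0 0 -2.6 0 0 0; 0 0 -3.7 0 0 0
0 0 -3.6 0 0 0; 0 0 -3.7 0 0 0; 2.9 -3.5 -0.2 0 0 0; 2.9 -3.5 -0.2 0 0 0; 2.9 -3.5 -0.1 0 0 0
2.9 -3.5 -0.2 0 0 0; 3 -3.5 -0.1 0 0 0; 2.9 -3.5 -0.2 0 0 0
end [ 0.5959 -0.0078  0.31    0.18  ] rows 13
in
0 0 1.9 0 0 0; 0 0 1.9 0 0 0; 0 0 1.9 0 0 0; 0 0 1.9 0 0 0; 0 0 1.8 0 0 0
0 0 1.9 0 0 0; 0 0 1.8 0 0 0; 0 0 1.9 0 0 0
end [ 0.596 -0.008  0.16   0.18 ] rows 8
```

Emit:
step_arm(increments="0.7 -0.9 1.1 0 0 0; 0.6 -1 1.1 0 0 0; 0.7 -0.9 1.2 0 0 0; 0.6 -1 1.1 0 0 0; 0.7 -0.9 1.2 0 0 0", claw=0.1)

```text
time: 3.2
tool_pos: [0.4616, -0.2452, 0.1721]
ee_rot: [-3.141, 0.0, 0.184]
wrist_force: [-0.2, -0.2, 0.4]
width: 0.0424
```

Emit:
step_arm(increments="0 0 1.8 0 0 0; 0 0 1.8 0 0 0; 0 0 1.8 0 0 0; 0 0 1.7 0 0 0; 0 0 1.8 0 0 0")

```text
time: 3.7
tool_pos: [0.4614, -0.2459, 0.083]
ee_rot: [-3.141, 0.0, 0.183]
wrist_force: [-0.5, 0.2, 0.2]
width: 0.0422
```

Emit:
step_arm(increments="0 0 0 0 0 0")

```text
time: 3.8
tool_pos: [0.4595, -0.2447, 0.0807]
ee_rot: [-3.137, 0.005, 0.183]
wrist_force: [-0.9, 0.0, -0.2]
width: 0.0424
```

Emit:
step_arm(increments="0 0 0 0 0 0; 0 0 0 0 0 0; 0 0 0 0 0 0; 0 0 0 0 0 0", claw=1)

```text
time: 4.2
tool_pos: [0.462, -0.2472, 0.0857]
ee_rot: [3.14, -0.002, 0.183]
wrist_force: [1.4, 0.1, 2.1]
width: 0.0225
```

```bash
python3 - <<'E'
from h import *
o,im=shot("wrist","w2"); print(o["tool_pos"],o["ee_rot"],o["width"],o["wrist_force"])
E
```

```text
[ 0.4620473  -0.24716667  0.08565726] [ 3.14011583e+00 -1.81021199e-03  1.82785014e-01] 0.022478198247208012 [1.43137358 0.06572354 2.13316676]
```

View pics/w2.png

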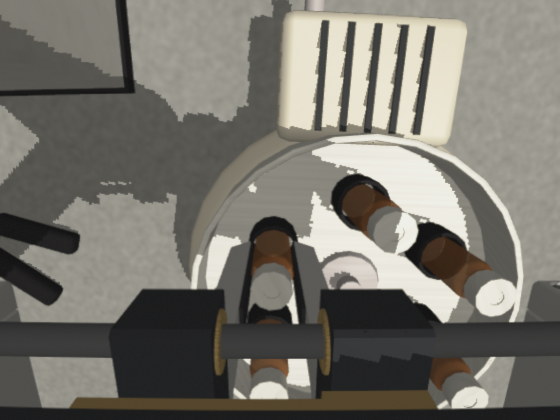

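Emit:
step_arm(increments="0 0 -2.6 0 0 0; 0 0 -2.6 0 0 0; 0 0 -2.6 0 0 0; 0 0 -2.6 0 0 0; 0 0 -3.7 0 0 0")

```text
time: 4.75
tool_pos: [0.4605, -0.2463, 0.2251]
ee_rot: [-3.139, 0.002, 0.183]
wrist_force: [-0.0, -0.5, -0.7]
width: 0.0225
```

Emit:
step_arm(increments="0 0 -3.6 0 0 0; 0 0 -3.7 0 0 0; 2.9 -3.5 -0.2 0 0 0; 2.9 -3.5 -0.2 0 0 0; 2.9 -3.5 -0.1 0 0 0")

```text
time: 5.25
tool_pos: [0.5284, -0.1269, 0.3045]
ee_rot: [3.141, -0.002, 0.181]
wrist_force: [1.0, -0.7, 0.1]
width: 0.0224
```

Emit:
step_arm(increments="2.9 -3.5 -0.2 0 0 0; 3 -3.5 -0.1 0 0 0; 2.9 -3.5 -0.2 0 0 0; 0 0 0 0 0 0; 0 0 0 0 0 0")

```text
time: 5.75
tool_pos: [0.5953, -0.0079, 0.3081]
ee_rot: [3.141, 0.001, 0.185]
wrist_force: [-0.7, 0.4, -0.2]
width: 0.0223
```

```bash
python3 - <<'E'
from h import *
c=(268,289)
o,im=shot("wrist","w3"); print(o["tool_pos"],o["ee_rot"],o["width"],o["wrist_force"])
E
```

```text
[ 0.5953301  -0.00788837  0.30811007] [3.14123715e+00 9.39824322e-04 1.84563193e-01] 0.02233354365030981 [-0.72359452  0.40236553 -0.21911171]
```

View pics/w3.png

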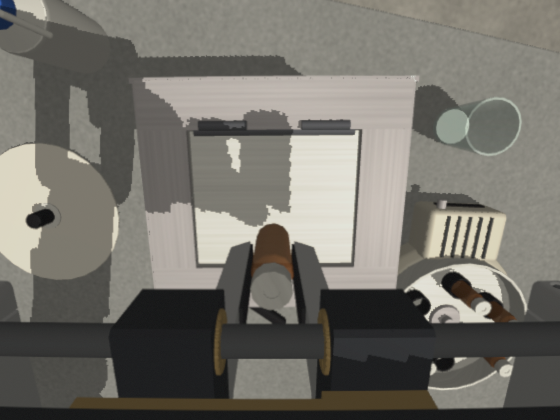

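```bash
python3 - <<'E'
from h import *
o=get_obs()
P=np.array([pix2("wrist",p,.24,o)[:2] for p in [(190,130),(360,130),(355,267),(197,267)]]);m=P.mean(0)
y=(P[0]+P[3]-P[1]-P[2]);x=P[0]+P[1]-P[2]-P[3]
print("bin",m,"len",np.linalg.norm(x)/2,np.linalg.norm(y)/2,"yaw",np.arctan2(x[1],x[0]),np.arctan2(-y[0],y[1]))
E
```

```text
bin [ 0.61102378 -0.00873661] len 0.10970608274297562 0.12809525055622886 yaw 0.19185975756443058 0.18205533364386028
```

Emit:
step_arm(increments="0 0 1.9 0 0 0; 0 0 1.9 0 0 0; 0 0 1.9 0 0 0; 0 0 1.9 0 0 0; 0 0 1.8 0 0 0")

```text
time: 6.3
tool_pos: [0.5954, -0.0108, 0.2169]
ee_rot: [3.14, -0.005, 0.18]
wrist_force: [-1.4, -0.2, 6.4]
width: 0.0224
```

Emit:
step_arm(increments="0 0 1.9 0 0 0; 0 0 1.8 0 0 0; 0 0 1.7 0 0 0; 0 0 0 0 0 0; 0 0 0 0 0 0")

```text
time: 6.8
tool_pos: [0.5908, -0.0106, 0.158]
ee_rot: [-3.14, 0.011, 0.18]
wrist_force: [-7.0, -1.4, -3.8]
width: 0.0226
```

Emit:
step_arm(increments="0 0 0 0 0 0; 0 0 0 0 0 0; 0 0 0 0 0 0; 0 0 0 0 0 0; 0 0 0 0 0 0", claw=-0.4)

```text
time: 7.3
tool_pos: [0.5959, -0.0088, 0.1616]
ee_rot: [3.141, -0.002, 0.183]
wrist_force: [-2.0, -1.4, 1.9]
width: 0.0586
```

```bash
python3 - <<'E'
from h import *
o,im=shot("wrist","w4"); print(o["tool_pos"],o["ee_rot"],o["width"],o["wrist_force"])
E
```

```text
[ 0.59586802 -0.00880082  0.16155221] [ 3.14077372e+00 -2.17651407e-03  1.82568891e-01] 0.058568790982793086 [-1.98304536 -1.4073248   1.90913034]
```

View pics/w4.png

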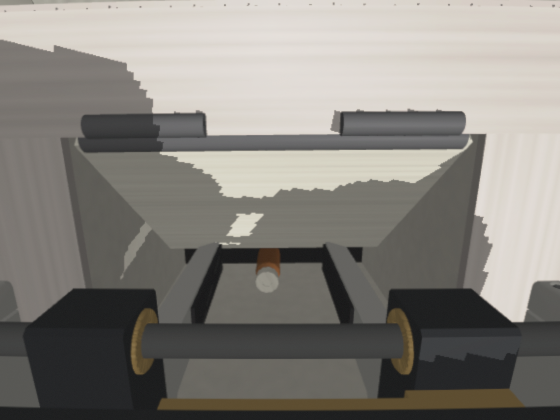

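```bash
cat >> h.py <<'E'
C=np.array([.4392,-.3043])
def cycle(k):
    s=slot(k);h=here()
    plan(h,[(h[0],h[1],.31,.18,5),(*s,.28,.18),(*s,.18,.18,3),(*s,.0865,.18,5)])
    print('carry');plan((*s,.0865,.18),[(*s,.16,.18,3),(*s,.31,.18,4),(*B,.31,.18)])
E
python3 - <<'E'
from h import *
cycle(0)
E
```

```text
0 0 -3 0 0 0; 0 0 -3 0 0 0; 0 0 -3 0 0 0; 0 0 -2.9 0 0 0; 0 0 -3 0 0 0
-2.1 3.8 0.4 0 0 0; -2.1 3.8 0.4 0 0 0; -2.1 3.8 0.4 0 0 0; -2.1 3.8 0.5 0 0 0; -2.1 3.7 0.4 0 0 0
-2 3.8 0.5 0 0 0; -2.1 3.7 0.4 0 0 0; 0 0 3.3 0 0 0; 0 0 3.4 0 0 0; 0 0 3.3 0 0 0
0 0 1.9 0 0 0; 0 0 1.9 0 0 0; 0 0 1.9 0 0 0; 0 0 1.8 0 0 0; 0 0 1.9 0 0 0
end [ 0.5002 -0.2948  0.0864  0.1827] rows 20
carry
0 0 -2.5 0 0 0; 0 0 -2.4 0 0 0; 0 0 -2.5 0 0 0; 0 0 -3.7 0 0 0; 0 0 -3.8 0 0 0
0 0 -3.7 0 0 0; 0 0 -3.8 0 0 0; 2.1 -3.8 0 0 0 0; 2.1 -3.8 0 0 0 0; 2.1 -3.8 0 0 0 0
2.1 -3.8 0 0 0 0; 2 -3.8 0 0 0 0; 2.1 -3.8 0 0 0 0; 2 -3.7 0 0 0 0
end [ 0.5957 -0.0082  0.3105  0.18  ] rows 14
```

Emit:
step_arm(increments="0 0 -3 0 0 0; 0 0 -3 0 0 0; 0 0 -3 0 0 0; 0 0 -2.9 0 0 0; 0 0 -3 0 0 0")

```text
time: 7.85
tool_pos: [0.5959, -0.0077, 0.3105]
ee_rot: [-3.141, -0.002, 0.184]
wrist_force: [0.8, -0.1, -0.8]
width: 0.0658
```

Emit:
step_arm(increments="-2.1 3.8 0.4 0 0 0; -2.1 3.8 0.4 0 0 0; -2.1 3.8 0.4 0 0 0; -2.1 3.8 0.5 0 0 0; -2.1 3.7 0.4 0 0 0", claw=0.1)

```text
time: 8.35
tool_pos: [0.5266, -0.2145, 0.2881]
ee_rot: [-3.141, -0.002, 0.184]
wrist_force: [1.1, 0.2, -1.2]
width: 0.0423
```

Emit:
step_arm(increments="-2 3.8 0.5 0 0 0; -2.1 3.7 0.4 0 0 0; 0 0 3.3 0 0 0; 0 0 3.4 0 0 0; 0 0 3.3 0 0 0")

```text
time: 8.85
tool_pos: [0.5005, -0.295, 0.1782]
ee_rot: [3.141, -0.003, 0.182]
wrist_force: [1.2, -0.3, 0.3]
width: 0.042
```

```bash
python3 - <<'E'
from h import *
o,im=shot("top","t2"); print(o["tool_pos"],o["ee_rot"],o["width"],o["wrist_force"])
o2,im2=shot("wrist","w5")
im=im[110:330,100:460]
im=cv2.resize(im,(400,300));cv2.imwrite("pics/t2c.png",np.hstack([im,cv2.resize(im2,(400,300))]))
E
```

```text
[ 0.50046543 -0.29499217  0.17823788] [ 3.14115384e+00 -2.67347876e-03  1.82241740e-01] 0.04201741795147128 [ 1.1812934  -0.253505    0.31573306]
```

View pics/t2c.png

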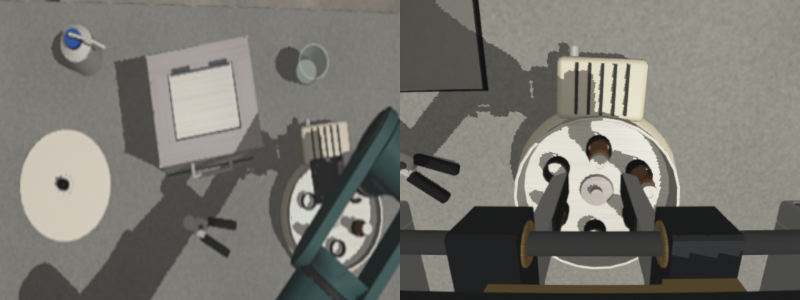

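Emit:
step_arm(increments="0 0 1.9 0 0 0; 0 0 1.9 0 0 0; 0 0 1.9 0 0 0; 0 0 1.8 0 0 0; 0 0 1.8 0 0 0")

```text
time: 9.45
tool_pos: [0.5016, -0.2951, 0.0883]
ee_rot: [3.139, -0.004, 0.183]
wrist_force: [0.0, 0.0, -0.2]
width: 0.0424
```

Emit:
step_arm(increments="0 0 0 0 0 0; 0 0 0 0 0 0")

```text
time: 9.65
tool_pos: [0.5009, -0.2949, 0.0881]
ee_rot: [3.14, -0.002, 0.183]
wrist_force: [0.3, 0.2, 0.7]
width: 0.0423
```

Emit:
step_arm(increments="0 0 0 0 0 0; 0 0 0 0 0 0; 0 0 0 0 0 0; 0 0 0 0 0 0", claw=1)

```text
time: 10.05
tool_pos: [0.5003, -0.295, 0.0877]
ee_rot: [3.14, -0.002, 0.183]
wrist_force: [-0.2, -0.1, 2.4]
width: 0.0225
```

Emit:
step_arm(increments="0 0 -2.5 0 0 0; 0 0 -2.4 0 0 0; 0 0 -2.5 0 0 0; 0 0 -3.7 0 0 0; 0 0 -3.8 0 0 0")

```text
time: 10.55
tool_pos: [0.4991, -0.2943, 0.2359]
ee_rot: [-3.14, 0.001, 0.183]
wrist_force: [0.4, -0.7, -0.0]
width: 0.0227
```

Emit:
step_arm(increments="0 0 -3.7 0 0 0; 0 0 -3.8 0 0 0; 2.1 -3.8 0 0 0 0; 2.1 -3.8 0 0 0 0; 2.1 -3.8 0 0 0 0")

```text
time: 11.05
tool_pos: [0.5411, -0.1702, 0.3108]
ee_rot: [3.141, -0.001, 0.181]
wrist_force: [0.7, -0.7, -1.2]
width: 0.0227
```

Emit:
step_arm(increments="2.1 -3.8 0 0 0 0; 2 -3.8 0 0 0 0; 2.1 -3.8 0 0 0 0; 2 -3.7 0 0 0 0; 0 0 0 0 0 0")

```text
time: 11.55
tool_pos: [0.5947, -0.0028, 0.3098]
ee_rot: [-3.139, 0.0, 0.19]
wrist_force: [0.0, -0.4, 0.1]
width: 0.0225
```

```bash
python3 - <<'E'
from h import *
o,im=shot("wrist","w6"); print(o["tool_pos"],o["ee_rot"],o["width"],o["wrist_force"])
a=cv2.imread("pics/w3.png")
d=im[200:320,180:360];e=a[200:320,180:360]
cv2.imwrite("pics/w6c.png",cv2.resize(np.hstack([e,d]),(720,240)))
E
```

```text
[ 0.59472397 -0.00275547  0.30975657] [-3.13924363e+00  2.85570636e-04  1.89946314e-01] 0.022462116394263747 [ 0.00718932 -0.40088729  0.12083272]
```

View pics/w6c.png

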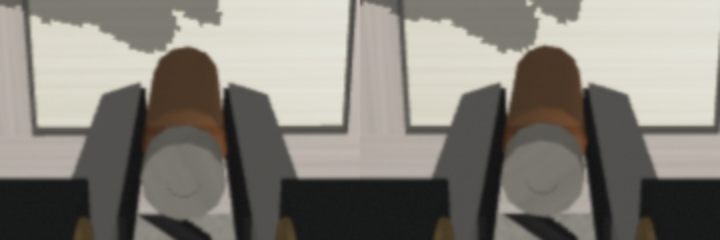

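Emit:
step_arm(increments="0 0 1.9 0 0 0; 0 0 1.9 0 0 0; 0 0 1.9 0 0 0; 0 0 1.9 0 0 0; 0 0 1.8 0 0 0")

```text
time: 12.1
tool_pos: [0.5945, -0.0096, 0.2184]
ee_rot: [3.14, -0.004, 0.181]
wrist_force: [0.1, -0.5, 5.0]
width: 0.0223
```

Emit:
step_arm(increments="0 0 1.9 0 0 0; 0 0 1.8 0 0 0; 0 0 1.7 0 0 0; 0 0 0 0 0 0; 0 0 0 0 0 0")

```text
time: 12.6
tool_pos: [0.5899, -0.0094, 0.1598]
ee_rot: [-3.14, 0.011, 0.181]
wrist_force: [-6.4, -1.0, -4.0]
width: 0.0225
```

Emit:
step_arm(increments="0 0 0 0 0 0; 0 0 0 0 0 0; 0 0 0 0 0 0; 0 0 0 0 0 0; 0 0 0 0 0 0", claw=-0.4)

```text
time: 13.1
tool_pos: [0.5948, -0.0079, 0.1636]
ee_rot: [3.141, -0.002, 0.183]
wrist_force: [-2.4, -1.8, 1.4]
width: 0.059
```

Emit:
step_arm(increments="0 0 0 0 0 0; 0 0 0 0 0 0; 0 0 0 0 0 0")

```text
time: 13.4
tool_pos: [0.5945, -0.0076, 0.1628]
ee_rot: [3.141, -0.001, 0.183]
wrist_force: [-1.0, -1.1, 2.4]
width: 0.0658
```

```bash
cat >> h.py <<'E'
def held(name):
    o,im=shot("wrist",name); a=cv2.imread("pics/w3.png")
    s=np.s_[245:310,245:300]; print(o["tool_pos"],o["ee_rot"][2],o["width"],"capdiff",np.abs(im[s].astype(int)-a[s]).mean())
E
python3 - <<'E'
from h import *
a=cv2.imread("pics/w3.png").astype(int)
for n in("w2","w6","w4"): print(n,np.abs(cv2.imread(f"pics/{n}.png")-a)[245:310,245:300].mean())
held("w7"); cycle(5)
E
```

```text
w2 14.020792540792542
w6 4.694265734265734
w4 31.132960372960373
[ 0.59445438 -0.00763437  0.16281976] 0.18293516932436882 0.06577523721278386 capdiff 31.67058275058275
0 0 -2.9 0 0 0; 0 0 -3 0 0 0; 0 0 -2.9 0 0 0; 0 0 -3 0 0 0; 0 0 -2.9 0 0 0
-2.2 4 0.4 0 0 0; -2.2 4 0.4 0 0 0; -2.2 4 0.4 0 0 0; -2.2 4 0.4 0 0 0; -2.2 4 0.3 0 0 0
-2.2 3.9 0.4 0 0 0; -2.3 4 0.3 0 0 0; -2.2 3.9 0.4 0 0 0; 0 0 3.3 0 0 0; 0 0 3.3 0 0 0
0 0 3.4 0 0 0; 0 0 1.9 0 0 0; 0 0 1.9 0 0 0; 0 0 1.8 0 0 0; 0 0 1.9 0 0 0
0 0 1.8 0 0 0
end [ 0.4783 -0.3525  0.0868  0.1829] rows 21
carry
0 0 -2.5 0 0 0; 0 0 -2.4 0 0 0; 0 0 -2.5 0 0 0; 0 0 -3.7 0 0 0; 0 0 -3.8 0 0 0
0 0 -3.7 0 0 0; 0 0 -3.8 0 0 0; 2.2 -4 0 0 0 0; 2.2 -4 0 0 0 0; 2.2 -4 0 0 0 0
2.2 -4 0 0 0 0; 2.2 -3.9 0 0 0 0; 2.3 -4 0 0 0 0; 2.2 -3.9 0 0 0 0; 2.3 -4 0 0 0 0
end [ 0.5962 -0.008   0.3105  0.18  ] rows 15
```

Emit:
step_arm(increments="0 0 -2.9 0 0 0; 0 0 -3 0 0 0; 0 0 -2.9 0 0 0; 0 0 -3 0 0 0; 0 0 -2.9 0 0 0")

```text
time: 13.95
tool_pos: [0.5944, -0.0069, 0.3101]
ee_rot: [-3.14, -0.001, 0.184]
wrist_force: [0.0, -0.1, 0.6]
width: 0.0658
```

Emit:
step_arm(increments="-2.2 4 0.4 0 0 0; -2.2 4 0.4 0 0 0; -2.2 4 0.4 0 0 0; -2.2 4 0.4 0 0 0; -2.2 4 0.3 0 0 0", claw=0.1)

```text
time: 14.45
tool_pos: [0.5221, -0.2253, 0.2896]
ee_rot: [-3.14, -0.001, 0.184]
wrist_force: [-0.0, -0.1, 0.2]
width: 0.0425
```

Emit:
step_arm(increments="-2.2 3.9 0.4 0 0 0; -2.3 4 0.3 0 0 0; -2.2 3.9 0.4 0 0 0; 0 0 3.3 0 0 0; 0 0 3.3 0 0 0")

```text
time: 14.95
tool_pos: [0.4781, -0.3543, 0.2127]
ee_rot: [3.14, -0.003, 0.18]
wrist_force: [0.3, 0.3, -0.6]
width: 0.0425
```

Emit:
step_arm(increments="0 0 3.4 0 0 0; 0 0 0 0 0 0")

```text
time: 15.15
tool_pos: [0.4756, -0.3501, 0.1723]
ee_rot: [-3.131, 0.007, 0.183]
wrist_force: [-0.6, 0.3, -1.0]
width: 0.0425
```

Emit:
step_arm(increments="0 0 1.9 0 0 0; 0 0 1.9 0 0 0; 0 0 1.8 0 0 0; 0 0 1.9 0 0 0; 0 0 1.8 0 0 0")

```text
time: 15.65
tool_pos: [0.4794, -0.353, 0.0878]
ee_rot: [3.139, -0.003, 0.183]
wrist_force: [0.3, 0.2, -0.4]
width: 0.0425
```

Emit:
step_arm(increments="0 0 0 0 0 0; 0 0 0 0 0 0")

```text
time: 15.85
tool_pos: [0.4788, -0.3529, 0.0879]
ee_rot: [3.14, -0.002, 0.183]
wrist_force: [-0.0, -0.0, 0.5]
width: 0.0422
```

Emit:
step_arm(increments="0 0 0 0 0 0; 0 0 0 0 0 0; 0 0 0 0 0 0; 0 0 0 0 0 0", claw=1)

```text
time: 16.25
tool_pos: [0.4784, -0.353, 0.0877]
ee_rot: [3.14, -0.002, 0.183]
wrist_force: [-0.3, -0.5, 4.0]
width: 0.0225
```

Emit:
step_arm(increments="0 0 -2.5 0 0 0; 0 0 -2.4 0 0 0; 0 0 -2.5 0 0 0; 0 0 -3.7 0 0 0; 0 0 -3.8 0 0 0")

```text
time: 16.75
tool_pos: [0.4773, -0.3521, 0.2359]
ee_rot: [-3.14, 0.001, 0.183]
wrist_force: [1.0, 0.3, -0.3]
width: 0.0224
```

Emit:
step_arm(increments="0 0 -3.7 0 0 0; 0 0 -3.8 0 0 0; 2.2 -4 0 0 0 0; 2.2 -4 0 0 0 0; 2.2 -4 0 0 0 0")

```text
time: 17.25
tool_pos: [0.5211, -0.2216, 0.3108]
ee_rot: [3.141, -0.001, 0.181]
wrist_force: [0.7, -0.2, 0.3]
width: 0.0227
```

Emit:
step_arm(increments="2.2 -4 0 0 0 0; 2.2 -3.9 0 0 0 0; 2.3 -4 0 0 0 0; 2.2 -3.9 0 0 0 0; 2.3 -4 0 0 0 0")

```text
time: 17.75
tool_pos: [0.5952, -0.0058, 0.3106]
ee_rot: [3.141, -0.0, 0.183]
wrist_force: [0.5, -0.7, -0.6]
width: 0.0228
```

Emit:
step_arm(increments="0 0 0 0 0 0; 0 0 0 0 0 0")

```text
time: 17.95
tool_pos: [0.5951, -0.0066, 0.3101]
ee_rot: [3.141, 0.001, 0.185]
wrist_force: [-0.5, 0.5, -0.2]
width: 0.0221
```

```bash
python3 -c "
from h import *
held('w8')"
```

```text
[ 0.5950528  -0.00660007  0.31008139] 0.18499180198639142 0.022121536002889488 capdiff 2.697715617715618
```

Emit:
step_arm(increments="0 0 1.9 0 0 0; 0 0 1.9 0 0 0; 0 0 1.9 0 0 0; 0 0 1.9 0 0 0; 0 0 1.8 0 0 0")

```text
time: 18.5
tool_pos: [0.5955, -0.0098, 0.2186]
ee_rot: [3.14, -0.004, 0.18]
wrist_force: [-0.8, 0.5, 5.0]
width: 0.0221
```

Emit:
step_arm(increments="0 0 1.9 0 0 0; 0 0 1.8 0 0 0; 0 0 1.7 0 0 0; 0 0 0 0 0 0; 0 0 0 0 0 0")

```text
time: 19.0
tool_pos: [0.591, -0.0095, 0.1599]
ee_rot: [-3.14, 0.011, 0.18]
wrist_force: [-6.2, -1.3, -4.0]
width: 0.0224
```

Emit:
step_arm(increments="0 0 0 0 0 0; 0 0 0 0 0 0; 0 0 0 0 0 0; 0 0 0 0 0 0; 0 0 0 0 0 0", claw=-0.4)

```text
time: 19.5
tool_pos: [0.5957, -0.0078, 0.1636]
ee_rot: [3.141, -0.002, 0.183]
wrist_force: [-2.4, -1.3, 2.3]
width: 0.0591
```

Emit:
step_arm(increments="0 0 0 0 0 0; 0 0 0 0 0 0; 0 0 0 0 0 0")

```text
time: 19.8
tool_pos: [0.5954, -0.0074, 0.1628]
ee_rot: [3.141, -0.001, 0.183]
wrist_force: [-1.1, -1.0, 3.0]
width: 0.0659
```

```bash
python3 - <<'E'
from h import *
held("w9"); cycle(4)
E
```

```text
[ 0.59543672 -0.00740742  0.16280495] 0.1829652639332724 0.06585632489139275 capdiff 31.513379953379953
0 0 -2.9 0 0 0; 0 0 -3 0 0 0; 0 0 -2.9 0 0 0; 0 0 -3 0 0 0; 0 0 -2.9 0 0 0
-2.7 3.5 0.3 0 0 0; -2.7 3.5 0.3 0 0 0; -2.7 3.5 0.3 0 0 0; -2.7 3.5 0.3 0 0 0; -2.6 3.5 0.4 0 0 0
-2.7 3.5 0.3 0 0 0; -2.6 3.5 0.4 0 0 0; -2.7 3.6 0.3 0 0 0; -2.6 3.5 0.4 0 0 0; 0 0 3.3 0 0 0
0 0 3.3 0 0 0; 0 0 3.4 0 0 0; 0 0 1.9 0 0 0; 0 0 1.9 0 0 0; 0 0 1.8 0 0 0
0 0 1.9 0 0 0; 0 0 1.8 0 0 0
end [ 0.4169 -0.3618  0.0868  0.1829] rows 22
carry
0 0 -2.5 0 0 0; 0 0 -2.4 0 0 0; 0 0 -2.5 0 0 0; 0 0 -3.7 0 0 0; 0 0 -3.8 0 0 0
0 0 -3.7 0 0 0; 0 0 -3.8 0 0 0; 2.7 -3.5 0 0 0 0; 2.7 -3.5 0 0 0 0; 2.7 -3.5 0 0 0 0
2.6 -3.5 0 0 0 0; 2.7 -3.5 0 0 0 0; 2.6 -3.5 0 0 0 0; 2.7 -3.5 0 0 0 0; 2.6 -3.6 0 0 0 0
2.7 -3.5 0 0 0 0
end [ 0.5962 -0.0082  0.3105  0.18  ] rows 16
```

Emit:
step_arm(increments="0 0 -2.9 0 0 0; 0 0 -3 0 0 0; 0 0 -2.9 0 0 0; 0 0 -3 0 0 0; 0 0 -2.9 0 0 0")

```text
time: 20.35
tool_pos: [0.5954, -0.0067, 0.3101]
ee_rot: [-3.14, -0.001, 0.184]
wrist_force: [0.5, -0.4, -0.3]
width: 0.0657
```

Emit:
step_arm(increments="-2.7 3.5 0.3 0 0 0; -2.7 3.5 0.3 0 0 0; -2.7 3.5 0.3 0 0 0; -2.7 3.5 0.3 0 0 0; -2.6 3.5 0.4 0 0 0", claw=0.1)

```text
time: 20.85
tool_pos: [0.4948, -0.2048, 0.293]
ee_rot: [-3.141, -0.002, 0.184]
wrist_force: [0.3, -0.7, 0.6]
width: 0.0427
```

Emit:
step_arm(increments="-2.7 3.5 0.3 0 0 0; -2.6 3.5 0.4 0 0 0; -2.7 3.6 0.3 0 0 0; -2.6 3.5 0.4 0 0 0; 0 0 3.3 0 0 0")

```text
time: 21.35
tool_pos: [0.416, -0.3675, 0.2492]
ee_rot: [3.133, -0.004, 0.177]
wrist_force: [0.9, 0.9, 0.1]
width: 0.0419
```

Emit:
step_arm(increments="0 0 3.3 0 0 0; 0 0 3.4 0 0 0; 0 0 0 0 0 0; 0 0 0 0 0 0")

```text
time: 21.75
tool_pos: [0.4168, -0.3615, 0.1792]
ee_rot: [-3.14, -0.0, 0.183]
wrist_force: [-1.2, 0.4, 0.3]
width: 0.0423
```

Emit:
step_arm(increments="0 0 1.9 0 0 0; 0 0 1.9 0 0 0; 0 0 1.8 0 0 0; 0 0 1.9 0 0 0; 0 0 1.8 0 0 0")

```text
time: 22.25
tool_pos: [0.4185, -0.3633, 0.0892]
ee_rot: [3.137, -0.004, 0.183]
wrist_force: [0.7, -0.2, 0.7]
width: 0.0423
```

Emit:
step_arm(increments="0 0 0 0 0 0; 0 0 0 0 0 0")

```text
time: 22.45
tool_pos: [0.4178, -0.3628, 0.0888]
ee_rot: [3.139, -0.002, 0.183]
wrist_force: [0.3, 0.9, 0.1]
width: 0.0422
```

Emit:
step_arm(increments="0 0 0 0 0 0; 0 0 0 0 0 0; 0 0 0 0 0 0; 0 0 0 0 0 0", claw=1)

```text
time: 22.85
tool_pos: [0.4171, -0.3624, 0.0877]
ee_rot: [3.14, -0.001, 0.183]
wrist_force: [-0.7, 0.3, 4.1]
width: 0.0224
```

Emit:
step_arm(increments="0 0 -2.5 0 0 0; 0 0 -2.4 0 0 0; 0 0 -2.5 0 0 0; 0 0 -3.7 0 0 0; 0 0 -3.8 0 0 0")

```text
time: 23.35
tool_pos: [0.416, -0.3614, 0.2359]
ee_rot: [-3.14, 0.001, 0.183]
wrist_force: [0.4, -0.6, -0.4]
width: 0.0227
```

Emit:
step_arm(increments="0 0 -3.7 0 0 0; 0 0 -3.8 0 0 0; 2.7 -3.5 0 0 0 0; 2.7 -3.5 0 0 0 0; 2.7 -3.5 0 0 0 0")

```text
time: 23.85
tool_pos: [0.4774, -0.243, 0.3108]
ee_rot: [3.141, -0.001, 0.181]
wrist_force: [-0.1, -0.4, -1.5]
width: 0.0221
```

Emit:
step_arm(increments="2.6 -3.5 0 0 0 0; 2.7 -3.5 0 0 0 0; 2.6 -3.5 0 0 0 0; 2.7 -3.5 0 0 0 0; 2.6 -3.6 0 0 0 0")

```text
time: 24.35
tool_pos: [0.5753, -0.0452, 0.3103]
ee_rot: [-3.142, 0.0, 0.183]
wrist_force: [0.9, -0.2, 0.1]
width: 0.022
```

Emit:
step_arm(increments="2.7 -3.5 0 0 0 0; 0 0 0 0 0 0; 0 0 0 0 0 0")

```text
time: 24.65
tool_pos: [0.595, -0.0068, 0.3098]
ee_rot: [3.141, 0.002, 0.185]
wrist_force: [-0.2, 0.4, -0.3]
width: 0.022
```

```bash
python3 -c "
from h import *
held('w10')"
```

```text
[ 0.59503417 -0.00683006  0.30979279] 0.18466559015483242 0.02199493489116119 capdiff 3.1621445221445224
```

Emit:
step_arm(increments="0 0 1.9 0 0 0; 0 0 1.9 0 0 0; 0 0 1.9 0 0 0; 0 0 1.9 0 0 0; 0 0 1.8 0 0 0")

```text
time: 25.2
tool_pos: [0.5953, -0.0098, 0.2188]
ee_rot: [3.14, -0.005, 0.18]
wrist_force: [-0.9, -0.4, 5.6]
width: 0.0221
```

Emit:
step_arm(increments="0 0 1.9 0 0 0; 0 0 1.8 0 0 0; 0 0 1.7 0 0 0; 0 0 0 0 0 0; 0 0 0 0 0 0")

```text
time: 25.7
tool_pos: [0.5908, -0.0095, 0.1601]
ee_rot: [-3.14, 0.011, 0.18]
wrist_force: [-6.2, -1.2, -4.1]
width: 0.0228
```

Emit:
step_arm(increments="0 0 0 0 0 0; 0 0 0 0 0 0; 0 0 0 0 0 0; 0 0 0 0 0 0; 0 0 0 0 0 0", claw=-0.4)

```text
time: 26.2
tool_pos: [0.5957, -0.0078, 0.1636]
ee_rot: [3.141, -0.002, 0.183]
wrist_force: [-2.2, -1.3, 2.1]
width: 0.0592
```

Emit:
step_arm(increments="0 0 0 0 0 0; 0 0 0 0 0 0; 0 0 0 0 0 0")

```text
time: 26.5
tool_pos: [0.5955, -0.0075, 0.1628]
ee_rot: [3.141, -0.001, 0.183]
wrist_force: [-1.4, -0.5, 2.6]
width: 0.0658
```

```bash
python3 - <<'E'
from h import *
held("w11"); cycle(2)
E
```

```text
[ 0.59546029 -0.00745664  0.16283998] 0.18292113185998082 0.06581808922710361 capdiff 31.513100233100232
0 0 -2.9 0 0 0; 0 0 -3 0 0 0; 0 0 -2.9 0 0 0; 0 0 -3 0 0 0; 0 0 -2.9 0 0 0
-3.4 3 0.4 0 0 0; -3.4 3 0.4 0 0 0; -3.4 3 0.4 0 0 0; -3.4 3 0.4 0 0 0; -3.4 3 0.5 0 0 0
-3.3 2.9 0.4 0 0 0; -3.4 3 0.5 0 0 0; 0 0 3.3 0 0 0; 0 0 3.3 0 0 0; 0 0 3.4 0 0 0
0 0 1.9 0 0 0; 0 0 1.9 0 0 0; 0 0 1.8 0 0 0; 0 0 1.9 0 0 0; 0 0 1.8 0 0 0
end [ 0.4004 -0.256   0.0868  0.183 ] rows 20
carry
0 0 -2.5 0 0 0; 0 0 -2.4 0 0 0; 0 0 -2.5 0 0 0; 0 0 -3.7 0 0 0; 0 0 -3.8 0 0 0
0 0 -3.7 0 0 0; 0 0 -3.8 0 0 0; 3.4 -3 0 0 0 0; 3.4 -3 0 0 0 0; 3.4 -3 0 0 0 0
3.4 -3 0 0 0 0; 3.4 -3 0 0 0 0; 3.3 -2.9 0 0 0 0; 3.4 -3 0 0 0 0
end [ 0.5962 -0.0079  0.3105  0.18  ] rows 14
```

Emit:
step_arm(increments="0 0 -2.9 0 0 0; 0 0 -3 0 0 0; 0 0 -2.9 0 0 0; 0 0 -3 0 0 0; 0 0 -2.9 0 0 0")

```text
time: 27.05
tool_pos: [0.5954, -0.0067, 0.3101]
ee_rot: [-3.14, -0.001, 0.184]
wrist_force: [0.3, 0.9, -0.3]
width: 0.0658
```

Emit:
step_arm(increments="-3.4 3 0.4 0 0 0; -3.4 3 0.4 0 0 0; -3.4 3 0.4 0 0 0; -3.4 3 0.4 0 0 0; -3.4 3 0.5 0 0 0", claw=0.1)

```text
time: 27.55
tool_pos: [0.4546, -0.1865, 0.2879]
ee_rot: [-3.141, -0.001, 0.184]
wrist_force: [0.1, -1.2, -0.3]
width: 0.0425
```

Emit:
step_arm(increments="-3.3 2.9 0.4 0 0 0; -3.4 3 0.5 0 0 0; 0 0 3.3 0 0 0; 0 0 3.3 0 0 0; 0 0 3.4 0 0 0")

```text
time: 28.05
tool_pos: [0.4003, -0.2563, 0.1782]
ee_rot: [3.141, -0.002, 0.182]
wrist_force: [0.2, 0.9, 0.2]
width: 0.0422
```

Emit:
step_arm(increments="0 0 0 0 0 0; 0 0 0 0 0 0")

```text
time: 28.25
tool_pos: [0.4002, -0.2557, 0.1794]
ee_rot: [-3.14, -0.0, 0.183]
wrist_force: [0.1, -0.2, 0.6]
width: 0.0424
```

Emit:
step_arm(increments="0 0 1.9 0 0 0; 0 0 1.9 0 0 0; 0 0 1.8 0 0 0; 0 0 1.9 0 0 0; 0 0 1.8 0 0 0")

```text
time: 28.75
tool_pos: [0.4022, -0.2572, 0.0889]
ee_rot: [3.137, -0.004, 0.183]
wrist_force: [-0.9, 0.4, -0.2]
width: 0.0422
```

Emit:
step_arm(increments="0 0 0 0 0 0; 0 0 0 0 0 0")

```text
time: 28.95
tool_pos: [0.4014, -0.2569, 0.0886]
ee_rot: [3.139, -0.002, 0.183]
wrist_force: [0.8, 0.8, -0.1]
width: 0.0424
```

Emit:
step_arm(increments="0 0 0 0 0 0; 0 0 0 0 0 0; 0 0 0 0 0 0; 0 0 0 0 0 0", claw=1)

```text
time: 29.35
tool_pos: [0.4006, -0.2566, 0.0876]
ee_rot: [3.14, -0.002, 0.183]
wrist_force: [0.1, 0.3, 3.0]
width: 0.0227
```

Emit:
step_arm(increments="0 0 -2.5 0 0 0; 0 0 -2.4 0 0 0; 0 0 -2.5 0 0 0; 0 0 -3.7 0 0 0; 0 0 -3.8 0 0 0")

```text
time: 29.85
tool_pos: [0.3995, -0.2557, 0.236]
ee_rot: [-3.14, 0.001, 0.183]
wrist_force: [-0.1, -1.3, -0.3]
width: 0.0227
```

Emit:
step_arm(increments="0 0 -3.7 0 0 0; 0 0 -3.8 0 0 0; 3.4 -3 0 0 0 0; 3.4 -3 0 0 0 0; 3.4 -3 0 0 0 0")

```text
time: 30.35
tool_pos: [0.4846, -0.1482, 0.3109]
ee_rot: [3.141, -0.001, 0.181]
wrist_force: [1.3, -0.7, -1.2]
width: 0.0224
```

Emit:
step_arm(increments="3.4 -3 0 0 0 0; 3.4 -3 0 0 0 0; 3.3 -2.9 0 0 0 0; 3.4 -3 0 0 0 0; 0 0 0 0 0 0")

```text
time: 30.85
tool_pos: [0.5969, -0.0031, 0.308]
ee_rot: [-3.139, 0.002, 0.189]
wrist_force: [0.5, 0.3, -0.9]
width: 0.0223
```

Emit:
step_arm(increments="0 0 0 0 0 0")

```text
time: 30.95
tool_pos: [0.5951, -0.0069, 0.3094]
ee_rot: [-3.141, 0.002, 0.185]
wrist_force: [-0.8, -0.1, 0.2]
width: 0.022
```

```bash
python3 -c "
from h import *
held('w12')"
```

```text
[ 0.59508978 -0.00688809  0.30941175] 0.1845306947045735 0.022020027077645263 capdiff 5.445314685314686
```

Emit:
step_arm(increments="0 0 1.9 0 0 0; 0 0 1.9 0 0 0; 0 0 1.9 0 0 0; 0 0 1.9 0 0 0; 0 0 1.8 0 0 0")

```text
time: 31.5
tool_pos: [0.5951, -0.0096, 0.2193]
ee_rot: [3.14, -0.005, 0.18]
wrist_force: [-1.6, -0.2, 5.0]
width: 0.0222
```

Emit:
step_arm(increments="0 0 1.9 0 0 0; 0 0 1.8 0 0 0; 0 0 1.7 0 0 0; 0 0 0 0 0 0; 0 0 0 0 0 0")

```text
time: 32.0
tool_pos: [0.5908, -0.0093, 0.1605]
ee_rot: [-3.14, 0.01, 0.18]
wrist_force: [-6.5, -1.3, -4.3]
width: 0.0223
```

Emit:
step_arm(increments="0 0 0 0 0 0; 0 0 0 0 0 0; 0 0 0 0 0 0; 0 0 0 0 0 0; 0 0 0 0 0 0", claw=-0.4)

```text
time: 32.5
tool_pos: [0.5957, -0.0078, 0.1636]
ee_rot: [3.141, -0.002, 0.183]
wrist_force: [-2.5, -2.5, 2.1]
width: 0.0588
```

Emit:
step_arm(increments="0 0 0 0 0 0; 0 0 0 0 0 0; 0 0 0 0 0 0")

```text
time: 32.8
tool_pos: [0.5954, -0.0074, 0.1628]
ee_rot: [3.141, -0.001, 0.183]
wrist_force: [-0.8, -1.9, 2.2]
width: 0.0658
```

```bash
python3 - <<'E'
from h import *
held("w13"); h=here(); plan(h,[(h[0],h[1],.31,.18,5),(.47,.18,.31,.18)])
E
```

```text
[ 0.59543126 -0.00742727  0.16279711] 0.18294217144223857 0.06577126646227589 capdiff 31.510675990675992
0 0 -2.9 0 0 0; 0 0 -3 0 0 0; 0 0 -2.9 0 0 0; 0 0 -3 0 0 0; 0 0 -2.9 0 0 0
-1.8 -4.1 0 0 0 0; -1.8 -4.2 0 0 0 0; -1.8 -4.1 0 0 0 0; -1.8 -4.2 0 0 0 0; -1.7 -4.1 0 0 0 0
end [0.4702 0.1799 0.3097 0.1829] rows 10
```

Emit:
step_arm(increments="0 0 -2.9 0 0 0; 0 0 -3 0 0 0; 0 0 -2.9 0 0 0; 0 0 -3 0 0 0; 0 0 -2.9 0 0 0")

```text
time: 33.35
tool_pos: [0.5954, -0.0067, 0.3101]
ee_rot: [-3.14, -0.001, 0.184]
wrist_force: [0.8, 0.9, 0.2]
width: 0.0656
```

Emit:
step_arm(increments="-1.8 -4.1 0 0 0 0; -1.8 -4.2 0 0 0 0; -1.8 -4.1 0 0 0 0; -1.8 -4.2 0 0 0 0; -1.7 -4.1 0 0 0 0", claw=0)

```text
time: 33.85
tool_pos: [0.4688, 0.182, 0.309]
ee_rot: [-3.14, -0.0, 0.183]
wrist_force: [1.8, 0.2, -0.0]
width: 0.0468
```

Emit:
step_arm(increments="0 0 0 0 0 0; 0 0 0 0 0 0; 0 0 0 0 0 0")

```text
time: 34.15
tool_pos: [0.4705, 0.1795, 0.309]
ee_rot: [-3.142, 0.0, 0.182]
wrist_force: [0.0, 0.0, -0.8]
width: 0.0473
```

```bash
python3 - <<'E'
from h import *
o,im=shot("top","t3"); o2,im2=shot("wrist","w14")
print(o["tool_pos"],o["ee_rot"])
a=cv2.resize(im[190:320,345:455],None,fx=3.4,fy=3.4,interpolation=cv2.INTER_CUBIC)
b=cv2.resize(im2,(426,320),interpolation=cv2.INTER_AREA); b=np.vstack([b,cv2.resize(im[110:300,100:345],(426,442-320))])
cv2.imwrite("pics/c3.png",np.hstack([a,b]))
E
```

```text
[0.4704799  0.17946494 0.30899639] [-3.14158680e+00  2.28649282e-04  1.82236859e-01]
```

View pics/c3.png

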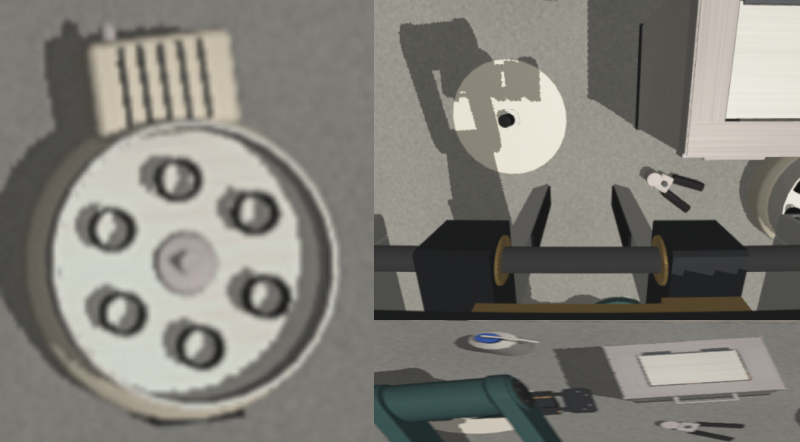

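```bash
python3 - <<'E'
from h import *
f=lambda u,v:(345+u/3.4,190+v/3.4)
P=np.array([pix2("top",f(*p),.074)[:2] for p in [(177,180),(250,212),(264,296),(200,346),(123,313),(110,229)]])
print("cups centre",P.mean(0),np.hypot(*(P-P.mean(0)).T).round(4))
print("rim",pix2("top",f(195.5,262.5),.083))
o=get_obs(); g=lambda u,v:((u-374)*560/426,v*420/320)
print("disc",pix2("wrist",g(510,116.5),.010,o),"knobtop",pix2("wrist",g(506.5,121),.045,o))
w=[pix2("wrist",g(*p),.010,o) for p in[(453,116),(567,116),(510,59),(510,174)]]
print(np.linalg.norm(w[0]-w[1]),np.linalg.norm(w[2]-w[3]))
E
```

```text
cups centre [ 0.43696011 -0.30020142] [0.0607 0.0597 0.061  0.0612 0.0603 0.0616]
rim [ 0.43710159 -0.30399759  0.083     ]
disc [0.48152474 0.31877711 0.01      ] knobtop [0.47704088 0.31479011 0.045     ]
0.21884513322672883 0.218245719715557
```

```bash
python3 - <<'E'
from h import *
plan(here(),[(.4785,.3165,.12,.18,7)])
E
```

```text
0.5 -1.9 2.7 0 0 0; 0.5 -1.9 2.7 0 0 0; 0.4 -1.9 2.7 0 0 0; 0.5 -1.9 2.7 0 0 0; 0.4 -1.9 2.7 0 0 0
0.5 -1.9 2.7 0 0 0; 0.4 -2 2.7 0 0 0
end [0.478  0.3165 0.12   0.1809] rows 7
```

Emit:
step_arm(increments="0.5 -1.9 2.7 0 0 0; 0.5 -1.9 2.7 0 0 0; 0.4 -1.9 2.7 0 0 0; 0.5 -1.9 2.7 0 0 0; 0.4 -1.9 2.7 0 0 0")

```text
time: 34.75
tool_pos: [0.4762, 0.2771, 0.173]
ee_rot: [-3.142, 0.0, 0.18]
wrist_force: [0.1, -0.4, 0.5]
width: 0.0469
```

Emit:
step_arm(increments="0.5 -1.9 2.7 0 0 0; 0.4 -2 2.7 0 0 0; 0 0 0 0 0 0; 0 0 0 0 0 0; 0 0 0 0 0 0")

```text
time: 35.25
tool_pos: [0.4785, 0.3167, 0.1222]
ee_rot: [-3.141, -0.003, 0.181]
wrist_force: [-0.5, 0.2, 0.9]
width: 0.047
```

```bash
python3 - <<'E'
from h import *
o,im=shot("wrist","w15"); print(o["tool_pos"],o["ee_rot"])
print(proj("wrist",[*o["tool_pos"][:2],.045],o))
E
```

```text
[0.47847057 0.31674057 0.12217552] [-3.14114065e+00 -2.64802751e-03  1.81204990e-01]
[272.09762161 218.83205271]
```

View pics/w15.png

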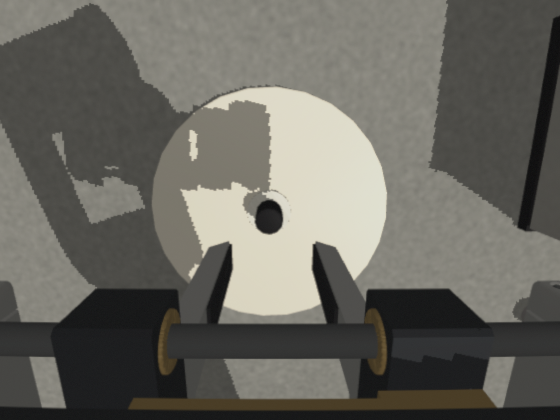

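Emit:
step_arm(increments="0 -0.2 2.5 0 0 0; 0 0 2.5 0 0 0; 0 0 2.5 0 0 0; 0 0 1.5 0 0 0; 0 0 0.8 0 0 0")

```text
time: 35.8
tool_pos: [0.4768, 0.3188, 0.0221]
ee_rot: [3.141, 0.0, 0.182]
wrist_force: [-1.2, -0.3, -0.6]
width: 0.047
```

Emit:
step_arm(increments="0 0 0.3 0 0 0; 0 0 0 0 0 0; 0 0 0 0 0 0; 0 0 0 0 0 0; 0 0 0 0 0 0")

```text
time: 36.3
tool_pos: [0.4772, 0.3197, 0.0203]
ee_rot: [-3.141, -0.002, 0.183]
wrist_force: [0.5, 0.4, 0.2]
width: 0.0474
```

Emit:
step_arm(increments="0.1 0 0.4 0 0 0; 0 0 0 0 0 0; 0 0 0 0 0 0")

```text
time: 36.6
tool_pos: [0.4775, 0.3195, 0.0152]
ee_rot: [3.141, 0.001, 0.183]
wrist_force: [0.2, 1.4, 0.7]
width: 0.0467
```

Emit:
step_arm(increments="0 0 0 0 0 0; 0 0 0 0 0 0; 0 0 0 0 0 0; 0 0 0 0 0 0; 0 0 0 0 0 0", claw=1)

```text
time: 37.1
tool_pos: [0.4777, 0.3196, 0.0155]
ee_rot: [3.142, -0.0, 0.183]
wrist_force: [-0.9, 0.1, -0.6]
width: 0.0234
```

Emit:
step_arm(increments="0 0 -1 0 0 0; 0 0 -2 0 0 0; 0 0 -2 0 0 0; 0 0 0 0 0 0; 0 0 0 0 0 0")

```text
time: 37.6
tool_pos: [0.4778, 0.3197, 0.0657]
ee_rot: [-3.141, -0.001, 0.183]
wrist_force: [0.3, -0.5, -1.8]
width: 0.0232
```

```bash
python3 - <<'E'
from h import *
o,im=shot("wrist","w16"); print(o["tool_pos"],o["ee_rot"],o["width"],o["wrist_force"])
h=here()
plan(h,[(.44,.30,.20,.18,4),(.437,-.30,.20,.18,16)])
E
```

```text
[0.47775265 0.31965229 0.06574402] [-3.14132070e+00 -7.55863960e-04  1.82829391e-01] 0.023247714935343052 [ 0.27219646 -0.46785016 -1.83114429]
-1 0.3 -3.4 0 0 0; -1 0.3 -3.4 0 0 0; -1 0.3 -3.4 0 0 0; -1 0.3 -3.3 0 0 0; -0.7 3.7 0 0 0 0
-0.7 3.7 0 0 0 0; -0.7 3.7 0 0 0 0; -0.7 3.7 0 0 0 0; -0.7 3.7 0 0 0 0; -0.7 3.7 0 0 0 0
-0.7 3.7 0 0 0 0; -0.7 3.7 0 0 0 0; -0.7 3.7 0 0 0 0; -0.7 3.7 0 0 0 0; -0.7 3.7 0 0 0 0
-0.7 3.7 0 0 0 0; -0.7 3.6 0 0 0 0; -0.7 3.7 0 0 0 0; -0.7 3.6 0 0 0 0; -0.7 3.7 0 0 0 0
end [ 0.4371 -0.3003  0.1997  0.1828] rows 20
```

View pics/w16.png

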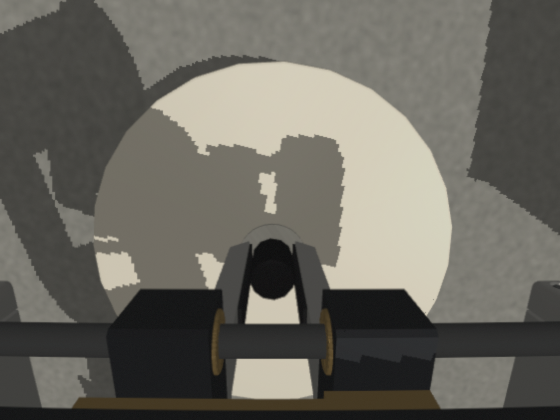

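```bash
python3 - <<'E'
from h import *
o=get_obs(); z=o["tool_pos"][2]-.0045-.0012
A=Rw(o["ee_rot"])
P=[(A.T@(pix2("wrist",p,z,o)-o["tool_pos"]))*1e3 for p in[(275,61),(94,225),(452,225)]]
print(np.round(P,1))
plan(here(),[(.37,.25,.15,.18,5),(.36,-.10,.15,.18,10),(.437,-.302,.15,.18,8)])
E
```

```text
[[ 106.6    1.7    5.6]
 [  16.4 -106.6    5.6]
 [  16.3  107.8    5.7]]
-2.4 1 -1.7 0 0 0; -2.3 1 -1.7 0 0 0; -2.4 1 -1.7 0 0 0; -2.3 0.9 -1.7 0 0 0; -2.4 1 -1.7 0 0 0
-0.7 3.4 0 0 0 0; -0.7 3.4 0 0 0 0; -0.7 3.4 0 0 0 0; -0.7 3.4 0 0 0 0; -0.8 3.4 0 0 0 0
-0.7 3.4 0 0 0 0; -0.8 3.5 0 0 0 0; -0.7 3.4 0 0 0 0; -0.8 3.5 0 0 0 0; -0.7 3.4 0 0 0 0
0.5 2.7 0 0 0 0; 0.5 2.7 0 0 0 0; 0.5 2.6 0 0 0 0; 0.5 2.7 0 0 0 0; 0.5 2.6 0 0 0 0
0.5 2.7 0 0 0 0; 0.4 2.6 0 0 0 0; 0.5 2.7 0 0 0 0
end [ 0.4374 -0.3022  0.1497  0.1828] rows 23
```

Emit:
step_arm(increments="-2.4 1 -1.7 0 0 0; -2.3 1 -1.7 0 0 0; -2.4 1 -1.7 0 0 0; -2.3 0.9 -1.7 0 0 0; -2.4 1 -1.7 0 0 0")

```text
time: 38.15
tool_pos: [0.3687, 0.249, 0.1493]
ee_rot: [3.141, 0.003, 0.183]
wrist_force: [0.4, 0.3, -1.5]
width: 0.0234
```

Emit:
step_arm(increments="-0.7 3.4 0 0 0 0; -0.7 3.4 0 0 0 0; -0.7 3.4 0 0 0 0; -0.7 3.4 0 0 0 0; -0.8 3.4 0 0 0 0")

```text
time: 38.65
tool_pos: [0.3649, 0.075, 0.149]
ee_rot: [-3.141, 0.002, 0.183]
wrist_force: [1.1, -0.4, -2.4]
width: 0.0234
```

Emit:
step_arm(increments="-0.7 3.4 0 0 0 0; -0.8 3.5 0 0 0 0; -0.7 3.4 0 0 0 0; -0.8 3.5 0 0 0 0; -0.7 3.4 0 0 0 0")

```text
time: 39.15
tool_pos: [0.3597, -0.1007, 0.149]
ee_rot: [-3.14, 0.002, 0.183]
wrist_force: [1.2, 0.4, -1.1]
width: 0.0237
```

Emit:
step_arm(increments="0.5 2.7 0 0 0 0; 0.5 2.7 0 0 0 0; 0.5 2.6 0 0 0 0; 0.5 2.7 0 0 0 0; 0.5 2.6 0 0 0 0")

```text
time: 39.65
tool_pos: [0.4091, -0.2265, 0.1486]
ee_rot: [-3.139, 0.002, 0.182]
wrist_force: [0.4, 0.5, -1.6]
width: 0.0235
```

Emit:
step_arm(increments="0.5 2.7 0 0 0 0; 0.4 2.6 0 0 0 0; 0.5 2.7 0 0 0 0; 0 0 0 0 0 0; 0 0 0 0 0 0")

```text
time: 40.15
tool_pos: [0.4372, -0.3015, 0.1485]
ee_rot: [-3.138, 0.002, 0.182]
wrist_force: [0.0, -0.2, -2.4]
width: 0.0236
```

Emit:
step_arm(increments="0 0 1 0 0 0; 0 0 1 0 0 0; 0 0 0 0 0 0; 0 0 0 0 0 0; 0 0 0 0 0 0")

```text
time: 40.65
tool_pos: [0.4381, -0.3018, 0.1307]
ee_rot: [3.141, -0.0, 0.183]
wrist_force: [0.2, 0.5, -1.9]
width: 0.023
```

```bash
python3 - <<'E'
from h import *
o,im=shot("wrist","w17"); print(o["tool_pos"],o["ee_rot"],o["width"],o["wrist_force"])
s,t=shot("top","t4"); s,u=shot("scene","s4")
a=cv2.resize(t[190:330,330:470],(400,400),interpolation=cv2.INTER_CUBIC);b=cv2.resize(u[260:400,290:430],(400,400),interpolation=cv2.INTER_CUBIC)
cv2.imwrite("pics/c4.png",np.hstack([a,b]))
E
```

```text
[ 0.43808916 -0.30175156  0.13074254] [ 3.14122868e+00 -4.42048730e-04  1.83206343e-01] 0.02297825765926201 [ 0.22222946  0.503475   -1.9029527 ]
```

View pics/w17.png

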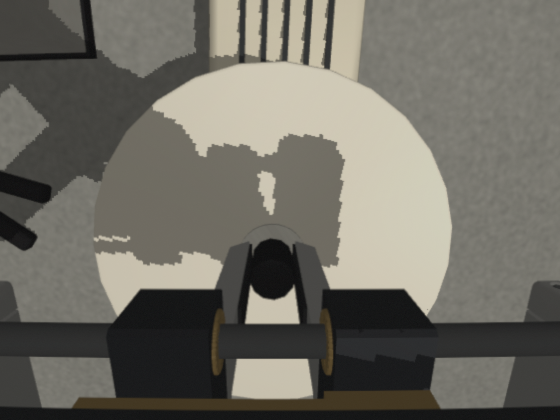

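View pics/c4.png

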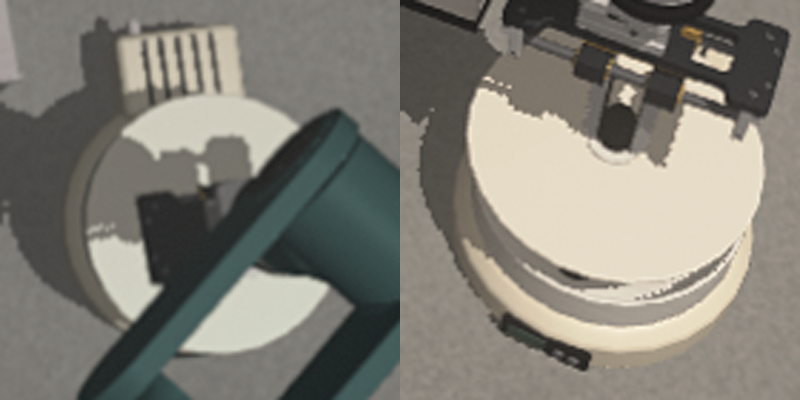

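```bash
python3 - <<'E'
from h import *
o=get_obs();A=Rw(o["ee_rot"])
for x in(-.003,-.002,0,.002): print(x,proj("wrist",o["tool_pos"]+A@[x,0,-.0384],o))
for n in("w8","w10","w12"):
    im=cv2.imread(f"pics/{n}.png");g=cv2.cvtColor(im[240:320,230:310],cv2.COLOR_BGR2HSV)
    m=((g[...,1]<40)&(g[...,2]>90)).astype(np.uint8); k,l,s,c=cv2.connectedComponentsWithStats(m)
    i=1+s[1:,4].argmax(); print(n,c[i]+[230,240],s[i])
E
```

```text
-0.003 [271.88761738 290.70506561]
-0.002 [271.88573135 288.81936905]
0 [271.88193994 285.0281532 ]
0.002 [271.87812258 281.21034443]
w8 [274.02070646 293.71619976] [  19   31   49   49 1642]
w10 [272.37700387 295.3090105 ] [  17   31   51   49 1809]
w12 [272.3444851  293.59174072] [  17   24   51   56 1913]
```

```bash
python3 - <<'E'
from h import *
for z in(.121,.126): print(pix2("top",(330+213/2.857,190+224/2.857),z))
for p in[(213,95),(213,353),(84,224)]: print(pix2("top",(330+p[0]/2.857,190+p[1]/2.857),.124))
E
```

```text
[ 0.43427824 -0.29992707  0.121     ]
[ 0.43427714 -0.29871737  0.126     ]
[ 0.54257336 -0.29859459  0.124     ]
[ 0.32757195 -0.30009622  0.124     ]
[ 0.43139917 -0.19102871  0.124     ]
```

Emit:
step_arm(increments="0.2 0.2 1 0 0 0; 0 0 1 0 0 0; 0 0 0.8 0 0 0; 0 0 0 0 0 0; 0 0 0 0 0 0")

```text
time: 41.3
tool_pos: [0.44, -0.3033, 0.1018]
ee_rot: [-3.14, 0.001, 0.183]
wrist_force: [0.8, -0.6, -1.2]
width: 0.0234
```

Emit:
step_arm(increments="0 0 0 0 0 0; 0 0 0 0 0 0; 0 0 0 0 0 0")

```text
time: 41.6
tool_pos: [0.4405, -0.3038, 0.103]
ee_rot: [3.141, -0.001, 0.183]
wrist_force: [-0.5, 0.0, -1.9]
width: 0.0237
```

Emit:
step_arm(increments="0 0 0.3 0 0 0; 0 0 0.2 0 0 0; 0 0 0 0 0 0; 0 0 0 0 0 0; 0 0 0 0 0 0")

```text
time: 42.1
tool_pos: [0.4403, -0.3036, 0.0975]
ee_rot: [-3.142, -0.0, 0.183]
wrist_force: [0.0, -0.9, -1.9]
width: 0.0232
```

Emit:
step_arm(increments="0 0 0.2 0 0 0; 0 0 0.1 0 0 0; 0 0 0 0 0 0; 0 0 0 0 0 0; 0 0 0 0 0 0")

```text
time: 42.6
tool_pos: [0.4403, -0.3036, 0.0945]
ee_rot: [3.142, -0.0, 0.183]
wrist_force: [0.2, 0.7, -1.3]
width: 0.0229
```

Emit:
step_arm(increments="0 0 0.1 0 0 0; 0 0 0.1 0 0 0; 0 0 0 0 0 0; 0 0 0 0 0 0; 0 0 0 0 0 0")

```text
time: 43.1
tool_pos: [0.4404, -0.3036, 0.0925]
ee_rot: [3.141, -0.0, 0.183]
wrist_force: [-0.7, -0.3, -0.8]
width: 0.0239
```

Emit:
step_arm(increments="0 0 -0.2 0 0 0; 0.2 0 0 0 0 0; 0.1 0 0 0 0 0; 0 0 0 0 0 0; 0 0 0 0 0 0")

```text
time: 43.6
tool_pos: [0.442, -0.3039, 0.0947]
ee_rot: [3.141, 0.003, 0.182]
wrist_force: [-3.9, -2.6, 0.5]
width: 0.0234
```

Emit:
step_arm(increments="0.1 0 0 0 0 0; 0 0 0 0 0 0; 0 0 0 0 0 0")

```text
time: 43.9
tool_pos: [0.4421, -0.3039, 0.0947]
ee_rot: [3.141, 0.005, 0.182]
wrist_force: [-6.1, -3.0, 2.0]
width: 0.0229
```

Emit:
step_arm(increments="0.1 0 0 0 0 0; 0 0 0 0 0 0; 0 0 0 0 0 0")

```text
time: 44.2
tool_pos: [0.4422, -0.304, 0.0947]
ee_rot: [3.141, 0.007, 0.182]
wrist_force: [-9.7, -3.4, 3.2]
width: 0.0235
```

Emit:
step_arm(increments="0.1 0 0 0 0 0; 0 0 0 0 0 0; 0 0 0 0 0 0")

```text
time: 44.5
tool_pos: [0.4422, -0.3041, 0.0948]
ee_rot: [3.141, 0.009, 0.182]
wrist_force: [-11.2, -3.8, 4.6]
width: 0.0239
```

Emit:
step_arm(increments="-0.5 0 0 0 0 0; -0.5 0 0 0 0 0; -0.2 0 0 0 0 0; 0 0 0 0 0 0; 0 0 0 0 0 0")

```text
time: 45.0
tool_pos: [0.4357, -0.3047, 0.0949]
ee_rot: [3.141, -0.003, 0.183]
wrist_force: [3.6, -0.0, -1.3]
width: 0.0236
```

Emit:
step_arm(increments="-0.1 0 0 0 0 0; 0 0 0 0 0 0; 0 0 0 0 0 0")

```text
time: 45.3
tool_pos: [0.4355, -0.3049, 0.0952]
ee_rot: [3.14, -0.004, 0.183]
wrist_force: [6.1, -0.2, -0.8]
width: 0.0234
```

Emit:
step_arm(increments="-0.1 0 0 0 0 0; 0 0 0 0 0 0; 0 0 0 0 0 0")

```text
time: 45.6
tool_pos: [0.4353, -0.305, 0.0955]
ee_rot: [3.14, -0.006, 0.183]
wrist_force: [7.6, -0.7, -1.8]
width: 0.0234
```

Emit:
step_arm(increments="0.6 0 0 0 0 0; 0 0.2 0 0 0 0; 0 0.1 0 0 0 0; 0 0 0 0 0 0; 0 0 0 0 0 0")

```text
time: 46.1
tool_pos: [0.4384, -0.3069, 0.0941]
ee_rot: [-3.141, 0.001, 0.183]
wrist_force: [-0.5, 1.1, -0.9]
width: 0.0234
```

Emit:
step_arm(increments="0 0.1 0 0 0 0; 0 0 0 0 0 0; 0 0 0 0 0 0")

```text
time: 46.4
tool_pos: [0.439, -0.3079, 0.0945]
ee_rot: [-3.142, -0.0, 0.183]
wrist_force: [-0.9, 0.0, -1.7]
width: 0.0231
```

Emit:
step_arm(increments="0 0.1 0 0 0 0; 0 0 0 0 0 0; 0 0 0 0 0 0")

```text
time: 46.7
tool_pos: [0.4392, -0.3086, 0.0944]
ee_rot: [-3.141, 0.0, 0.183]
wrist_force: [-0.5, 0.8, -1.5]
width: 0.0231
```

Emit:
step_arm(increments="0 0.2 0 0 0 0; 0 0 0 0 0 0; 0 0 0 0 0 0")

```text
time: 47.0
tool_pos: [0.4394, -0.3087, 0.0946]
ee_rot: [-3.137, 0.0, 0.183]
wrist_force: [-1.1, 6.7, 0.3]
width: 0.0233
```

Emit:
step_arm(increments="0 0.1 0 0 0 0; 0 0 0 0 0 0; 0 0 0 0 0 0")

```text
time: 47.3
tool_pos: [0.4394, -0.3088, 0.0946]
ee_rot: [-3.135, 0.0, 0.184]
wrist_force: [-2.2, 8.3, 3.1]
width: 0.0237
```

Emit:
step_arm(increments="0 0.1 0 0 0 0; 0 0 0 0 0 0; 0 0 0 0 0 0")

```text
time: 47.6
tool_pos: [0.4395, -0.3088, 0.0947]
ee_rot: [-3.133, 0.0, 0.184]
wrist_force: [-2.1, 11.7, 4.6]
width: 0.0234
```

Emit:
step_arm(increments="0 -0.4 0 0 0 0; 0 -0.4 0 0 0 0; 0 -0.2 0 0 0 0; 0 0 0 0 0 0; 0 0 0 0 0 0")

```text
time: 48.1
tool_pos: [0.4382, -0.3032, 0.0945]
ee_rot: [3.141, -0.0, 0.183]
wrist_force: [-0.2, -0.8, -1.7]
width: 0.0239
```

Emit:
step_arm(increments="0 -0.1 0 0 0 0; 0 0 0 0 0 0; 0 0 0 0 0 0")

```text
time: 48.4
tool_pos: [0.438, -0.3023, 0.0945]
ee_rot: [3.141, -0.0, 0.183]
wrist_force: [0.6, -1.2, -1.7]
width: 0.0232
```

Emit:
step_arm(increments="0 -0.1 0 0 0 0; 0 0 0 0 0 0; 0 0 0 0 0 0")

```text
time: 48.7
tool_pos: [0.4381, -0.3022, 0.0949]
ee_rot: [3.139, -0.001, 0.182]
wrist_force: [0.9, -4.3, -2.3]
width: 0.0232
```

Emit:
step_arm(increments="0 0.4 0 0 0 0; 0 0 0 0 0 0; 0 0 0 0 0 0; 0 0 0 0 0 0")

```text
time: 49.1
tool_pos: [0.4384, -0.3043, 0.0941]
ee_rot: [-3.14, 0.0, 0.183]
wrist_force: [1.3, 0.3, -1.9]
width: 0.0232
```

Emit:
step_arm(increments="0 0.1 0 0 0 0; 0 0 0.1 0 0 0; 0 0 0.1 0 0 0; 0 0 0 0 0 0; 0 0 0 0 0 0")

```text
time: 49.6
tool_pos: [0.4387, -0.3058, 0.0925]
ee_rot: [-3.141, -0.0, 0.183]
wrist_force: [-0.5, 0.8, -1.4]
width: 0.0233
```

Emit:
step_arm(increments="0 0 0.1 0 0 0; 0 0 0 0 0 0; 0 0 0 0 0 0")

```text
time: 49.9
tool_pos: [0.4388, -0.3058, 0.0925]
ee_rot: [3.141, -0.0, 0.183]
wrist_force: [-2.2, 2.0, 6.7]
width: 0.0235
```

Emit:
step_arm(increments="0 0 -0.1 0 0 0; 0 0 0 0 0 0; 0 0 0 0 0 0")

```text
time: 50.2
tool_pos: [0.4388, -0.3059, 0.0925]
ee_rot: [3.142, -0.0, 0.183]
wrist_force: [-1.2, 1.3, 3.5]
width: 0.0234
```

Emit:
step_arm(increments="0 0 0 0 0 0; 0 0 0 0 0 0; 0 0 0 0 0 0; 0 0 0 0 0 0; 0 0 0 0 0 0", claw=-0.2)

```text
time: 50.7
tool_pos: [0.4387, -0.3059, 0.0923]
ee_rot: [-3.141, 0.0, 0.183]
wrist_force: [-0.6, 0.4, 1.6]
width: 0.0556
```

Emit:
step_arm(increments="0 0 -1 0 0 0; 0 0 -2 0 0 0; 0 0 -4 0 0 0; 0 0 -4 0 0 0; 0 0 -4 0 0 0")

```text
time: 51.2
tool_pos: [0.4385, -0.3058, 0.2448]
ee_rot: [3.141, -0.001, 0.183]
wrist_force: [0.4, 0.0, -0.8]
width: 0.0565
```

Emit:
step_arm(increments="-2 -4 -2 0 0 0; -2 -4 0 0 0 0; -2 -4 0 0 0 0; -2 -4 0 0 0 0; -2 -4 0 0 0 0")

```text
time: 51.7
tool_pos: [0.3028, -0.1262, 0.2633]
ee_rot: [3.141, -0.001, 0.182]
wrist_force: [0.5, 0.0, 0.8]
width: 0.0564
```

Emit:
step_arm(increments="-2 -4 0 0 0 0; -1 -4 0 0 0 0; 0 -4 0 0 0 0; 0 -4 0 0 0 0; 0 0 0 0 0 0")

```text
time: 52.2
tool_pos: [0.2443, 0.0286, 0.2639]
ee_rot: [-3.141, -0.004, 0.196]
wrist_force: [0.6, 0.1, 0.1]
width: 0.0564
```

```bash
python3 - <<'E'
from h import *
o,t=shot("top","t5"); s,u=shot("scene","s5"); print(o["tool_pos"],o["time"])
a=cv2.resize(t[190:330,330:470],(400,400),interpolation=cv2.INTER_CUBIC);b=cv2.resize(u[260:400,290:430],(400,400),interpolation=cv2.INTER_CUBIC)
c=cv2.resize(t[100:320,100:460],(327,200));d=cv2.resize(u[100:420,140:],(263,200))
r=np.zeros((200,800,3),np.uint8);r[:,:327]=c;r[:,330:593]=d
cv2.imwrite("pics/c5.png",np.vstack([np.hstack([a,b]),r]))
E
```

```text
[0.24427642 0.0285902  0.2639235 ] 52.2
```

View pics/c5.png

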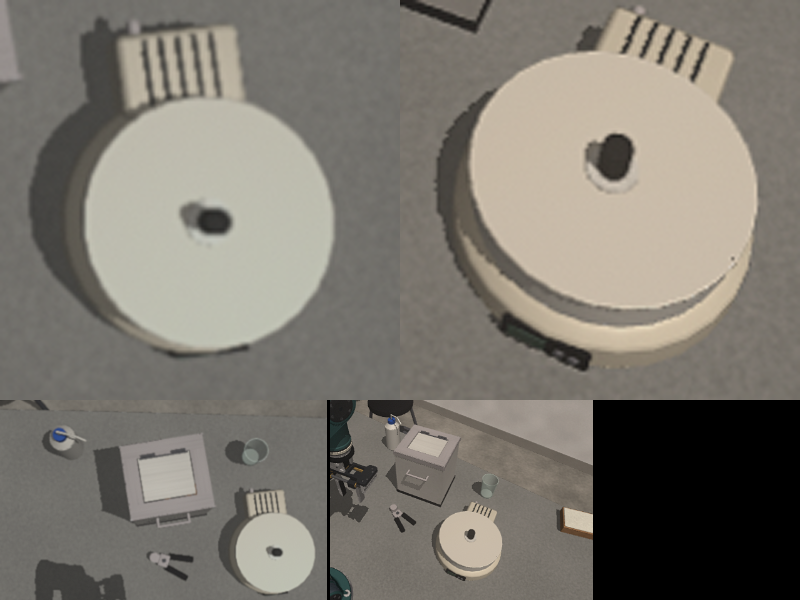

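```bash
python3 - <<'E'
from h import *
print(pix2("top",(330+209/2.857,190+223/2.857),.087), proj("top",[.437,-.3035,.083]))
print([np.round(pix2("top",(330+u/2.857,190+v/2.857),.087)[:2],4) for u,v in[(84,223),(334,223),(209,97),(209,349)]])
close_job()
E
```

```text
[ 0.43505386 -0.30467989  0.087     ] [402.29943506 267.24187433]
[array([ 0.4322, -0.1967]), array([ 0.4378, -0.4134]), array([ 0.5441, -0.304 ]), array([ 0.3276, -0.3056])]
the job is handed in; nothing more can be done
```

I put all five vials into the glass-waste bin, then set the dust cover on the empty carousel and handed the job in at about 52 s of the 210 s allowed.

- **Vials:** one cup was empty from the start. I pushed each vial through the flap and held the flap open with the fingers until it was clear. I saw the first one fall inside. For the other four I saw only that the grip was empty with the flap open; no vial is visible outside the bin. The final picture shows the flap shut.
- **Cover:** I centred it by feeling for the tub wall on all four sides, then lowered it to its seated height, where it met resistance. It tilted no more than a fraction of a degree while held.
- **Last checks:** the cover looks level and home all round in both views. The wash bottle, beaker and pliers look to be where they were.
- **Disagreements:**
    - The top camera puts the cover about 1 to 2 mm from its own estimate of the rim centre, which is within its accuracy.
    - The play I felt between the walls was about 6 mm, where the drawing sizes imply 10 mm. The centring is therefore good to about 1 to 2 mm.

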